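# Wedge the carrier's catch and unpack it

### The job

Unpack the transport carrier: its sprung retaining bar springs back as soon as it is let go, so drive the white plastic wedge in between the carrier's front wall and the bar's leg at its right-hand end (seen from the robot) and leave it there, holding the bar off the packages. Then take every package out and put the capped bottles in the solid-walled pan and the plain slab-shaped slide cases in the slatted basket. Finally pull the wedge out so that the bar springs fully shut, lay the wedge flat on its rubber mat, and do not knock over or shove the glassware, jar and tip box standing around.

Things in the scene. Friction and masses are not known exactly. Their poses are not given: they have to be found in the camera images.
- carrier: Grey fixed carrier. Origin: on the table under the centre of its bay box; +x away from the robot, +y left along the row. Box 66 (x) x 348 (y) x 45 mm high, floor 5 mm; five bays, 56 (x) x about 64 mm, at y = -137, -69, 0, 69, 137 mm. Outer face of the front wall at x = -33 mm; a 45 mm high fin continues it right to y = -229 mm. In front of it is bare table. Thin rods are for show.
- bar (a joint): Steel retaining bar, slides toward the robot (carrier -x): 0 = shut, 0.026 m = stop. Its spring (1.6 N shut, 3.4 N at 0.020) always shuts it. Plate 28 x 392 x 8 mm, underside 106 mm above the table; shut, its inner edge at carrier x = -13 mm lies over the packages' front 12 mm and keeps them in; open 0.018 or more they lift out. A leg hangs from each end, y = +-188 mm, to 8 mm above the table.
- bar_leg (a point): Point on the right-hand leg (14 x 16 mm in x, y; spans carrier y = -196 to -180 mm), on the face that looks to the carrier's front wall, 25 mm above the table. Shut, this face stands 16 mm in front of the wall's outer face: the gap for the wedge. Moves with the bar.
- wedge: White plastic wedge, 190 (x) x 36 (y) x 50 mm high, 0.18 kg, lying flat. Origin: centre of its underside; tip at x = +95 mm. Face y = -18 mm is straight all along; face y = +18 mm is straight from x = -95 to +15 mm, then tapers to the 8 mm thick tip (y = -18 to -10 mm). Straight face goes along the carrier's front wall, taper against the leg.
- wedge_place (a point): Middle of the wedge's place in the gap, on the table: with its origin here, its tip toward carrier +y and its straight face on the wall, the whole right-hand leg bears on the 36 mm thick part, the bar stands at about 0.020 m and the wedge stays by itself; its tail sticks out to the right for gripping. Carrier x = -51, y = -185 mm.
- mat: Black rubber mat, fixed, 130 (x) x 220 (y) x 4 mm. Origin: centre of its underside. The wedge starts on it and ends on it.
- pan: White solid-walled pan for the bottles, fixed, 114 (x) x 200 (y) x 40 mm high, walls and floor 4 mm. Origin: centre of the underside.
- basket: Steel slatted basket for the slide cases, fixed, 114 (x) x 200 (y) x 40 mm high, walls and floor 4 mm. Origin: centre of the underside. Pan and basket may swap places.
- beaker: Bystander: glass beaker, 70 mm wide, 85 mm high. Origin: centre of the underside.
- reagent: Bystander: brown glass bottle, 64 mm wide, 130 mm high. Origin: centre of the underside.
- jar: Bystander: clear jar with white lid, 60 mm wide, 70 mm high. Origin: centre of the underside.
- tipbox: Bystander: closed tip box, 120 x 85 x 60 mm. Origin: centre of the underside.
- bottle1: Capped bottle: white body 50 (x) x 36 (y) x 80 mm with a round grey cap 30 mm across and 16 mm high on top, 96 mm in all, about 0.12 kg. Origin: centre of its base, z up its height. Starts upright in one of the bays (narrow side along the row), or is absent.
- bottle2: Capped bottle: white body 50 (x) x 36 (y) x 80 mm with a round grey cap 30 mm across and 16 mm high on top, 96 mm in all, about 0.12 kg. Origin: centre of its base, z up its height. Starts upright in one of the bays (narrow side along the row), or is absent.
- bottle3: Capped bottle: white body 50 (x) x 36 (y) x 80 mm with a round grey cap 30 mm across and 16 mm high on top, 96 mm in all, about 0.12 kg. Origin: centre of its base, z up its height. Starts upright in one of the bays (narrow side along the row), or is absent.
- case1: Slide case: plain white slab 50 (x) x 36 (y) x 96 mm, about 0.11 kg. Origin: centre of its base, z up its height. Starts upright in one of the bays (narrow side along the row), or is absent.
- case2: Slide case: plain white slab 50 (x) x 36 (y) x 96 mm, about 0.11 kg. Origin: centre of its base, z up its height. Starts upright in one of the bays (narrow side along the row), or is absent.

How it is judged (in metres and radians):
On the way, in this order (a step that is already met when the one before it is completed fails the run):
1. The wedge, let go, stands in the gap and holds the bar open (value of joint bar above 0.016 m and contact force between the fingers and wedge below 0.1 N and x of wedge in the frame of carrier between -0.067 and -0.037 m and y of wedge in the frame of carrier between -0.225 and -0.08 m), for 0.4 s.
2. Every package is in its own bin: bottles in the pan, slide cases in the basket, let go (x of bottle1 in the frame of pan between -0.056 and 0.056 m and y of bottle1 in the frame of pan between -0.099 and 0.099 m and z of bottle1 in the frame of pan between -0.005 and 0.07 m and x of bottle2 in the frame of pan between -0.056 and 0.056 m and y of bottle2 in the frame of pan between -0.099 and 0.099 m and z of bottle2 in the frame of pan between -0.005 and 0.07 m and x of bottle3 in the frame of pan between -0.056 and 0.056 m and y of bottle3 in the frame of pan between -0.099 and 0.099 m and z of bottle3 in the frame of pan between -0.005 and 0.07 m and x of case1 in the frame of basket between -0.056 and 0.056 m and y of case1 in the frame of basket between -0.099 and 0.099 m and z of case1 in the frame of basket between -0.005 and 0.07 m and x of case2 in the frame of basket between -0.056 and 0.056 m and y of case2 in the frame of basket between -0.099 and 0.099 m and z of case2 in the frame of basket between -0.005 and 0.07 m and contact force between the fingers and bottle1 below 0.1 N and contact force between the fingers and bottle2 below 0.1 N and contact force between the fingers and bottle3 below 0.1 N and contact force between the fingers and case1 below 0.1 N and contact force between the fingers and case2 below 0.1 N), for 0.3 s.
At the end, for the whole second after the job is handed in: Bottles' base centres inside the pan, slide cases' inside the basket, under 70 mm above its underside, at rest; bar shut within 3 mm; wedge flat (tilt under 0.2 rad, underside under 20 mm up), its centre over the mat; all let go (all of step 2 and linear speed of each of bottle1, bottle2, bottle3, case1, case2, wedge below 0.03 m/s and value of joint bar below 0.003 m and x of wedge in the frame of mat between -0.065 and 0.065 m and y of wedge in the frame of mat between -0.11 and 0.11 m and height (world z) of wedge below 0.02 m and angle between wedge's own z axis and vertical below 0.2 rad and contact force between the fingers and wedge below 0.1 N); the robot touches nothing.
It fails at once if The beaker is knocked over or shoved more than 50 mm (angle between beaker's own z axis and vertical above 0.6 rad or distance of beaker from where it was at the start of the episode above 0.05 m).
It fails at once if The reagent is knocked over or shoved more than 50 mm (angle between reagent's own z axis and vertical above 0.6 rad or distance of reagent from where it was at the start of the episode above 0.05 m).
It fails at once if The jar is knocked over or shoved more than 50 mm (angle between jar's own z axis and vertical above 0.6 rad or distance of jar from where it was at the start of the episode above 0.05 m).
It fails at once if The tipbox is knocked over or shoved more than 50 mm (angle between tipbox's own z axis and vertical above 0.6 rad or distance of tipbox from where it was at the start of the episode above 0.05 m).
Of bottle1, bottle2, bottle3, case1, case2 only 3 to 5 are there at a start; the rules pass over those that are not, and their reading is None.
At some moment in a run one of wedge may be knocked a few centimetres aside while the robot is not near it.
Once in a run the grip may slacken for a moment while it holds something.
It also fails if it takes over 210 s, if anything falls off the work surface, if the arm or the gripper's body presses on something with over 40 N, if the wrist force passes 120 N, or if a joint passes its speed limit or range.

### The arm

A 6-joint arm with a two-finger parallel gripper is mounted at the origin on the work surface. World frame = base frame: x ahead of the robot, y to its left, z up, the work surface at z = 0. Lengths are in mm, angles in rad, forces in N, time in s.
With the tool pointing down it reaches from about 275 to 750 mm from the base axis. Payload 10.2 kg.
Tool frame: the origin (TCP) lies between the finger pads; the fingertips stand 11 mm ahead of it and the grasp point (between the pads) lies 8 mm behind it (ctrl.nose_length is the distance from the TCP to the fingertips, in mm); x points along the fingers, y is the direction in which the jaws open and shut, and the axes are right-handed (so a half turn about x gives the same grasp; the last joint's range is limited). The gripper opens to 85 mm and grips with 20 to 120 N. Pads are 22 mm wide; open, the fingers measure 114 mm over their backs; the gripper's body (76 mm by 85 mm) begins 54 mm behind the grasp point. The pads swing forward as they close: fully open they stand 13 mm farther back than shut.
Start: joints at [-1.39, 0.313, 1.498, -0, 1.331, -0.223], TCP at [206.269, -482.788, 210.594] pointing down, gripper open.
Joint ranges: [-2.94, 2.94], [-0.97, 2.17], [0.19, 2.56], [-1.23, 4.37], [0.02, 3.11], [-2.88, 2.88]. Speed limits (rad/s): [2.39, 2.39, 3.01, 3.14, 3.14, 3.14].

### API

Orientations are given as a unit quaternion [w, x, y, z].
In Python, from rig import ctrl, capture, ticket gives the robot as it stands.
- The arm moves only by the tool step_arm, never from a script. Its argument "commands" is a list of rows, each a list of 2 entries, a list of its own where there are three numbers: the shift along the world's x, y, z normalised to -1 to 1, where 1 is 0.04 m, then the turn about the world's z normalised to -1 to 1, where 1 is 180 degrees. A call has 1 to 5 rows; each row shifts and turns the commanded pose from where the row before left it; what a row does not reach is not made up. A row lasts 1/10 s, in which the tool goes at most 50 mm and 8.59 degrees, less where a joint would pass 70% of its speed; a pose out of reach is approached as far as the arm can. A call with a number of a shift or a turn outside -1 to 1 is refused whole. A call with a gripper value outside its range is refused whole. "gripper" is the closure, from -1 (fully open) to 1 (shut), so that 0 is half open, set as the call begins (left out, the last holds). The fingers move at their own pace and stop on an object; "force" is the grip in N (left out, the last holds). Time passes only in rows, so rows that do not move let the fingers close. It gives the time, the measured TCP pose, the force and the opening at its end, in the units of the state.
- ctrl.sense(): the state, without advancing time (a new reading comes with each control period).
- capture(name): name is "side" or "top"; returns a dict with "image" (384x512x3 uint8, blue, green, red), "fov_y" (degrees; the focal length in pixels is half the picture's height over the tangent of half this angle, whatever the lens; pixels are square), "cx", "cy" (the principal point, pixels), "k1" (the pictures are not rectified: a ray, as slopes to the right and down, at radius r is drawn at 1 + k1 r^2 times it, then the intrinsics apply), "origin" and "orientation" of the camera in the world. Camera axes: x right, y down, z forward; pixel columns grow to the right and rows downward; lengths in mm; the calibration is good to about 2 mm. A picture is of the moment at which its call begins. There is no depth.
- ticket.finish_job(): hands the job in, once; it reports no verdict.
The state is a dict: "time_s": time; "joints": joint angles; "dq": joint speeds; "tau": joint torques, N m; "eef_pos": TCP position; "ee_rot": TCP orientation; "force": force on the tool from outside, world axes, zero at the start; "wrist_torque": the same for the moment, N m; "grip_width": opening from 0.0 (shut) to 1.0 (fully open).
Only numpy, scipy, OpenCV 4.12 (cv2) and the standard library are available. Lean on these libraries where they do the work, as an engineer would, in place of code of your own. Each camera call takes 0.05 s, during which the arm holds its last target.

## Working session

There is one attempt and no reset: what is moved stays moved. The work goes in short steps, Python scripts to look and compute and a tool call to move; the robot and the scene stay as the last step left them, time stands still between calls to the robot, and variables do not carry over. Pictures are saved under pics/ and viewed, and the job is handed in when it is done.

Besides the shell and the picture viewer there is one more tool, called after ">>>" as name(argument=value, ...), one argument or row to a line, values as JSON. step_arm: Moves the arm, as the interface text tells. Its arguments: {"type":"object","properties":{"commands":{"type":"array","items":{"type":"array"}},"gripper":{"type":"number"},"force":{"type":"number"}},"required":["commands"]}

```bash
ls; mkdir -p pics; cat > h.py <<'E'
import numpy as np, cv2
from rig import ctrl, capture, ticket
from scipy.spatial.transform import Rotation as R
def cam(n):
    c=capture(n); c['f']=c['image'].shape[0]/2/np.tan(np.radians(c['fov_y'])/2)
    q=c['orientation']; c['R']=R.from_quat([q[1],q[2],q[3],q[0]]).as_matrix(); c['o']=np.array(c['origin'],float)
    return c
def ray(c,u,v):
    d=np.array([(u-c['cx'])/c['f'],(v-c['cy'])/c['f']]); s=d.copy()
    for _ in range(30): s=d/(1+c['k1']*(s@s))
    return c['R']@np.array([s[0],s[1],1.])
def onz(c,u,v,z):
    r=ray(c,u,v); return c['o']+r*(z-c['o'][2])/r[2]
def proj(c,p):
    q=c['R'].T@(np.array(p,float)-c['o']); s=q[:2]/q[2]; s=s*(1+c['k1']*(s@s)); return s*c['f']+[c['cx'],c['cy']]
def tri(c1,p1,c2,p2):
    a=ray(c1,*p1);b=ray(c2,*p2); a/=np.linalg.norm(a); b/=np.linalg.norm(b)
    t=np.linalg.lstsq(np.c_[a,-b],c2['o']-c1['o'],rcond=None)[0]
    x=c1['o']+a*t[0]; y=c2['o']+b*t[1]; return (x+y)/2,np.linalg.norm(x-y)
E
python3 - <<'E'
from h import *
for n in ['side','top']:
    c=cam(n); cv2.imwrite(f'pics/{n}0.png',c['image']); print(n,c['fov_y'],c['cx'],c['cy'],c['k1'],c['o'],c['R'].tolist())
print(ctrl.sense())
E
```

```text
pics
side 49.23536103877097 256.3145931233664 194.53751784493556 0.05087704018389555 [1246.09115543  967.50009454  846.10048617] [[-0.8247652128732317, 0.3094419451463064, -0.4732948618126371], [0.5654709064518408, 0.4546371029030864, -0.6881480644602744], [0.002235529178160778, -0.8351950594010713, -0.5499492841720361]]
top 49.28772397543199 251.65893507546372 190.6150567084772 -0.04090170175743869 [ 367.27829927  -25.436966   1447.34497483] [[-0.02623626296853309, -0.9874285412304494, 0.15587345658883875], [-0.9996098290367229, 0.02740904542238843, 0.005379026139273449], [-0.009583746585731412, -0.15567151374782756, -0.9877623862087686]]
{'time_s': 0.1, 'joints': array([-1.39043082e+00,  3.13381636e-01,  1.49832341e+00,  9.54224994e-06,
        1.33102634e+00, -2.23399850e-01]), 'dq': array([-5.42525438e-05, -1.70757779e-03, -3.26339673e-03,  3.49104332e-04,
       -4.86413133e-05,  2.55528340e-04]), 'tau': array([ 2.22371367e-03, -4.12900043e+01, -2.60140908e+01, -2.34004783e-04,
        3.00836917e-03,  1.25405077e-05]), 'eef_pos': array([ 206.21018516, -482.54044004,  210.11286758]), 'ee_rot': array([ 0.14138165,  0.692758  ,  0.14218653, -0.69273413]), 'force': array([-0.98995001,  0.33485978,  0.13755755]), 'wrist_torque': array([ 0.07013141,  0.00040451, -0.01273416]), 'grip_width': 0.9992901733364558}
```

View pics/side0.png

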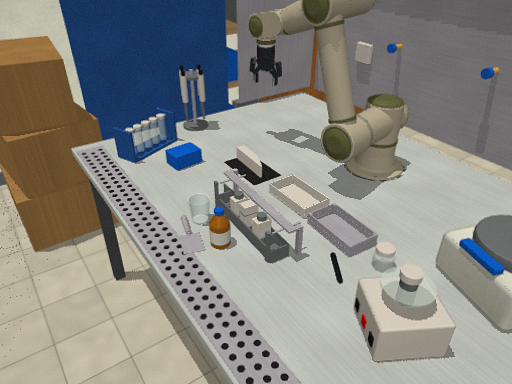

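View pics/top0.png

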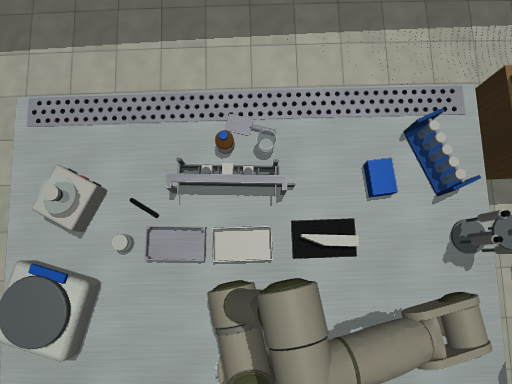

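The top view has the carrier at about (229,180), the pan at (242,244), the basket at (176,244), and the wedge on its mat at (325,240). Next I'll enlarge these.

```bash
python3 - <<'E'
import cv2
a=cv2.imread('pics/top0.png'); cv2.imwrite('pics/t0a.png',cv2.resize(a[125:215,150:310],None,fx=5,fy=5,interpolation=cv2.INTER_CUBIC))
cv2.imwrite('pics/t0b.png',cv2.resize(a[205:270,130:375],None,fx=3.2,fy=3.2,interpolation=cv2.INTER_CUBIC))
a=cv2.imread('pics/side0.png'); cv2.imwrite('pics/s0a.png',cv2.resize(a[140:270,170:320],None,fx=4.6,fy=4.6,interpolation=cv2.INTER_CUBIC))
E
```

```text
(no output)
```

View pics/t0a.png

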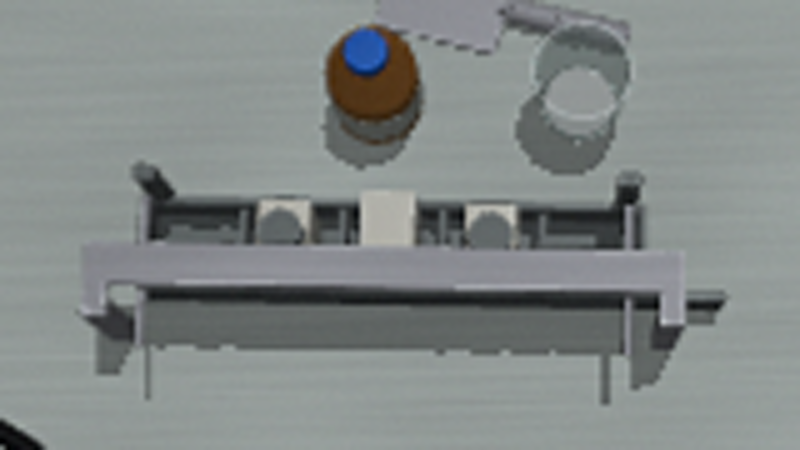

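View pics/t0b.png

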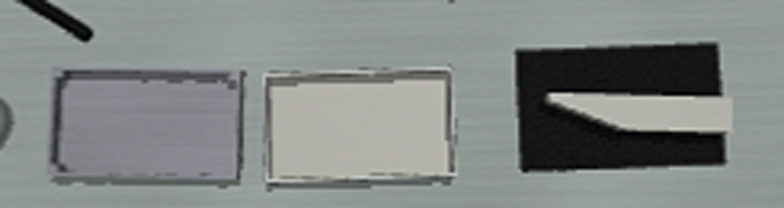

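View pics/s0a.png

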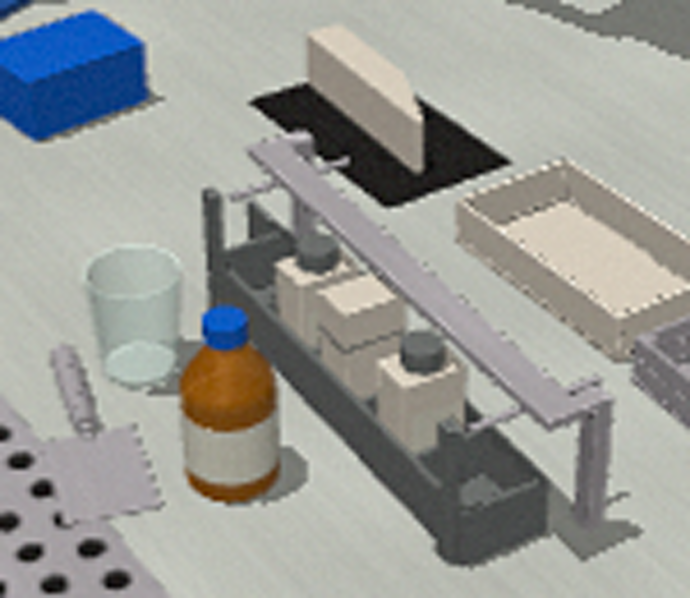

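There are three packages: a bottle at bay +69, a case at bay 0 and a bottle at bay -69. Their tops are at crop pixels (283,225), (387,220) and (490,228). The wedge tip already points to +y with its straight face towards the carrier.

```bash
python3 - <<'E'
from h import *
t=cam('top'); s=cam('side')
T=lambda u,v:(150+u/5,125+v/5)
B=lambda u,v:(130+u/3.2,205+v/3.2)
S=lambda u,v:(170+u/4.6,140+v/4.6)
def pr(n,p): print(n,np.round(p,1))
pr('plate LB top',onz(t,*T(82,243),114)); pr('plate RB',onz(t,*T(686,252),114)); pr('plate RF leg',onz(t,*T(685,325),114));pr('plate front mid',onz(t,*T(400,290),114));
pr('plate back mid',onz(t,*T(400,248),114))
pr('fin end',onz(t,*T(725,297),45)); pr('box back L',onz(t,*T(150,198),45)); pr('box back R',onz(t,*T(640,208),45))
for n,a in dict(b69=(283,226),c0=(387,219),b_69=(491,228)).items(): pr(n,onz(t,*T(*a),101))
# side plate corners
pr('tri plate LB', tri(t,T(82,243),s,S(548,420))[0]); print(tri(t,T(82,243),s,S(548,420))[1])
pr('tri plate RB', tri(t,T(686,252),s,S(248,150))[0]);
for n,a in dict(pLB=(265,73),pRB=(452,67),pLF=(266,182),pRF=(455,179)).items(): pr('pan '+n,onz(t,*B(*a),40))
for n,a in dict(pLB=(54,71),pRB=(243,70),pLF=(54,183),pRF=(241,182)).items(): pr('bas '+n,onz(t,*B(*a),40))
for n,a in dict(LB=(516,50),RB=(718,43),LF=(522,171),RF=(726,163)).items(): pr('mat '+n,onz(t,*B(*a),4))
for n,a in dict(tipB=(546,94),tailB=(732,97),tailF=(732,132),kink=(627,130)).items(): pr('wedge '+n,onz(t,*B(*a),54))
pr('tri wedge tip',tri(t,B(548,96),s,S(424,120))[0]);pr('tri wedge tailB',tri(t,B(732,97),s,S(308,36))[0])
pr('tri case top BL',tri(t,T(362,192),s,S(320,295))[0])  
E
```

```text
plate LB top [641.5 258.1 114. ]
plate RB [ 624.4 -134.7  114. ]
plate RF leg [ 576.5 -132.1  114. ]
plate front mid [604.6  51.2 114. ]
plate back mid [632.3  50.7 114. ]
fin end [ 605.9 -165.6   45. ]
box back L [685.9 226.   45. ]
box back R [ 669.2 -110.1   45. ]
b69 [651.8 128.2 101. ]
c0 [654.5  59.7 101. ]
b_69 [646.5  -8.5 101. ]
tri plate LB [643.2 257.3 112.3]
3.6037422351727084
tri plate RB [ 625.4 -135.   107.4]
pan pLB [466.4 116.1  40. ]
pan pRB [467.5 -80.4  40. ]
pan pLF [353.3 116.5  40. ]
pan pRF [351.3 -79.7  40. ]
bas pLB [474.2 339.1  40. ]
bas pRB [470.2 139.3  40. ]
bas pLF [357.5 337.9  40. ]
bas pRF [353.9 142.5  40. ]
mat LB [ 486.4 -151.4    4. ]
mat RB [ 487.9 -369.9    4. ]
mat LF [ 357.3 -152.6    4. ]
mat RF [ 359.6 -370.5    4. ]
wedge tipB [ 435.8 -176.3   54. ]
wedge tailB [ 427.3 -369.    54. ]
wedge tailF [ 391.3 -366.7   54. ]
wedge kink [ 396.5 -258.3   54. ]
tri wedge tip [ 432.9 -177.7   52.4]
tri wedge tailB [ 426.5 -369.7   47.8]
tri case top BL [679.1  69.4 110.1]
```

Sizes check: plate length 393 (should be 392), wedge 193 x 36 (190 x 36), mat 130 x 218. I'll refine the key edges with line fits.

```bash
cat > ed.py <<'E'
from h import *
# subpixel edge along columns: strongest |gradient| within row window, line fit
def edge_cols(c,cols,rfun,hw,sign):
    g=cv2.cvtColor(c['image'],cv2.COLOR_BGR2GRAY).astype(float); pts=[]
    for u in cols:
        r0=int(round(rfun(u))); w=np.arange(r0-hw,r0+hw+1); d=sign*(g[w+1,u]-g[w-1,u])/2
        k=int(np.argmax(d)); 
        if d[k]<6 or k in(0,len(w)-1): continue
        a,b,e=d[k-1],d[k],d[k+1]; off=.5*(a-e)/(a-2*b+e) if (a-2*b+e)!=0 else 0
        pts.append((u,w[k]+off))
    return np.array(pts)
def fit(c,pts,z):
    P=np.array([onz(c,u,v,z)[:2] for u,v in pts]); 
    for _ in range(4):
        k=np.polyfit(P[:,1],P[:,0],1); r=P[:,0]-np.polyval(k,P[:,1]); 
        m=abs(r)<max(1.,2*r.std()); P=P[m]
    return k,r.std(),len(P)
E
python3 - <<'E'
from ed import *
t=cam('top')
lin=lambda a,b:(lambda u:a[1]+(b[1]-a[1])*(u-a[0])/(b[0]-a[0]))
# plate back edge: dark above, bright below (sign +); front edge bright->dark (sign -)
pb=edge_cols(t,range(178,276,1),lin((166.4,173.6),(287,175.4)),3,1)
k,s,n=fit(t,pb,114); print('back edge x=%.4f*y+%.1f'%tuple(k),s,n,'x at y=61:',np.polyval(k,61))
pf=edge_cols(t,range(178,280,1),lin((166.4,181.8),(287,183.8)),3,-1)
k,s,n=fit(t,pf,114); print('front edge',k,s,n,np.polyval(k,61))
w=edge_cols(t,range(304,356),lin(B:=(130+546/3.2,205+94/3.2),(130+732/3.2,205+97/3.2)),3,1)
k,s,n=fit(t,w,54); print('wedge straight',k,s,n,np.polyval(k,-272))
w=edge_cols(t,range(328,356),lin((330,246),(358,246.3)),3,-1)
k,s,n=fit(t,w,54); print('wedge front',k,s,n,np.polyval(k,-310))
g=t['image']
for v in (174,178,182): print([tuple(g[v,u]) for u in (284,285,286,287,288)])
E
```

```text
back edge x=0.0477*y+632.1 0.9217093547956617 77 x at y=61: 634.965658100339
front edge [4.34634611e-02 6.04437031e+02] 0.6434023139439888 100 607.088302453422
wedge straight [5.46999165e-02 4.48623732e+02] 0.23442049442738783 52 433.7453550348512
wedge front [5.46802815e-02 4.11975426e+02] 0.23100064363376593 28 395.0245390609309
[(np.uint8(147), np.uint8(151), np.uint8(142)), (np.uint8(147), np.uint8(151), np.uint8(142)), (np.uint8(146), np.uint8(148), np.uint8(140)), (np.uint8(147), np.uint8(150), np.uint8(141)), (np.uint8(149), np.uint8(151), np.uint8(142))]
[(np.uint8(153), np.uint8(147), np.uint8(145)), (np.uint8(153), np.uint8(146), np.uint8(146)), (np.uint8(164), np.uint8(158), np.uint8(156)), (np.uint8(152), np.uint8(153), np.uint8(146)), (np.uint8(151), np.uint8(154), np.uint8(147))]
[(np.uint8(156), np.uint8(149), np.uint8(146)), (np.uint8(154), np.uint8(148), np.uint8(145)), (np.uint8(166), np.uint8(158), np.uint8(156)), (np.uint8(153), np.uint8(155), np.uint8(148)), (np.uint8(152), np.uint8(155), np.uint8(147))]
```

```bash
cat >> h.py <<'E'
def q2m(q): return R.from_quat([q[1],q[2],q[3],q[0]]).as_matrix()
def st():
    s=ctrl.sense(); m=q2m(s['ee_rot']); a=np.degrees(np.arctan2(m[1,1],m[0,1])); return s,m,a
def plan(tx,ty,tz,jawdeg=None):
    s,m,a=st(); d=(np.array([tx,ty,tz])-s['eef_pos'])/40
    r=0 if jawdeg is None else ((jawdeg-a+90)%180-90)
    print('t',round(s['time_s'],2),'pos',np.round(s['eef_pos'],1),'jaw',round(a,2),'F',np.round(s['force'],1),'g',round(s['grip_width'],3),'-> units',np.round(d,3),'turn',round(r/180,4),'deg',round(r,2),'j6',round(s['joints'][5],2))
E
python3 -c "
from h import *
s,m,a=st(); print(m.round(3))
plan(411.6,-341,150,-np.degrees(.0547))"
```

```text
[[-0.     0.393 -0.92 ]
 [ 0.001 -0.92  -0.393]
 [-1.    -0.001 -0.   ]]
t 0.25 pos [ 206.2 -482.7  210.3] jaw -66.86 F [-0.5  0.5 -0.1] g 0.996 -> units [ 5.134  3.542 -1.509] turn 0.3541 deg 63.73 j6 -0.22
```

>>> step_arm(
  commands=[
    [[0.4,0.3,0],0.044],
    [[0.6,0.4,-0.1],0.044],
    [[0.7,0.45,-0.2],0.044],
    [[0.7,0.45,-0.2],0.044],
    [[0.7,0.45,-0.2],0.044],
  ],
  gripper=-1,
  force=60,
)

```text
time_s: 0.75
eef_pos: [331.2, -399.9, 182.3]
ee_rot: [0.37, 0.603, 0.37, -0.603]
force: [-1.5, -0.6, 0.2]
grip_width: 1.003
```

>>> step_arm(
  commands=[
    [[0.7,0.45,-0.2],0.044],
    [[0.6,0.45,-0.2],0.044],
    [[0.4,0.4,-0.2],0.044],
    [[0.2,0.2,-0.1],0.0021],
    [[0,0,0],0],
  ],
)

```text
time_s: 1.25
eef_pos: [406.6, -340.0, 154.1]
ee_rot: [0.485, 0.514, 0.486, -0.514]
force: [-0.5, -0.5, -0.1]
grip_width: 1.002
```

```bash
python3 -c "
from h import *
plan(411.6,-341,26,-np.degrees(.0547))"
```

```text
t 1.25 pos [ 406.6 -340.   154.1] jaw -3.23 F [-0.5 -0.5 -0.1] g 1.002 -> units [ 0.125 -0.025 -3.203] turn 0.0005 deg 0.09 j6 -0.86
```

>>> step_arm(
  commands=[
    [[0.125,-0.025,-0.4],0],
    [[0,0,-0.8],0],
    [[0,0,-0.8],0],
    [[0,0,-0.4],0],
    [[0,0,0],0],
  ],
)

```text
time_s: 1.75
eef_pos: [409.8, -341.9, 57.0]
ee_rot: [0.484, 0.514, 0.486, -0.514]
force: [0.5, 0.4, -0.0]
grip_width: 0.998
```

```bash
python3 -c "
from h import *
plan(411.6,-341,26,-np.degrees(.0547))
c=cam('side'); cv2.imwrite('pics/s1.png',cv2.resize(c['image'][100:240,170:320],None,fx=4,fy=4))"
```

```text
t 1.75 pos [ 409.8 -341.9   57. ] jaw -3.35 F [ 0.5  0.4 -0. ] g 0.998 -> units [ 0.044  0.023 -0.775] turn 0.0012 deg 0.22 j6 -0.86
```

View pics/s1.png

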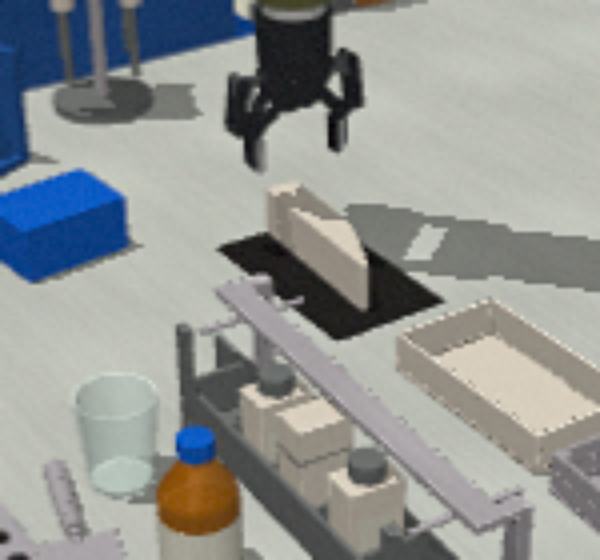

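```bash
python3 -c "
from h import *
c=cam('side');t=cam('top'); e=ctrl.sense()['eef_pos']; print(e,proj(c,e),proj(t,e),proj(c,[427.5,-365,54]),proj(t,[427.5,-365,54]))
cv2.imwrite('pics/s2.png',c['image']);cv2.imwrite('pics/t2.png',t['image'])"
```

```text
[ 411.37394151 -342.95761034   59.95497798] [243.13802562 146.6460819 ] [351.6264785  240.28477507] [237.00676627 146.92738099] [357.54361511 235.27556903]
```

View pics/s2.png

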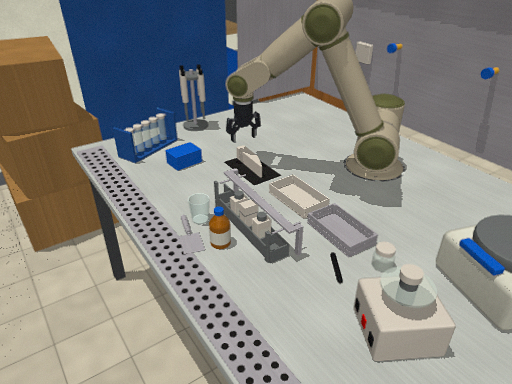

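View pics/t2.png

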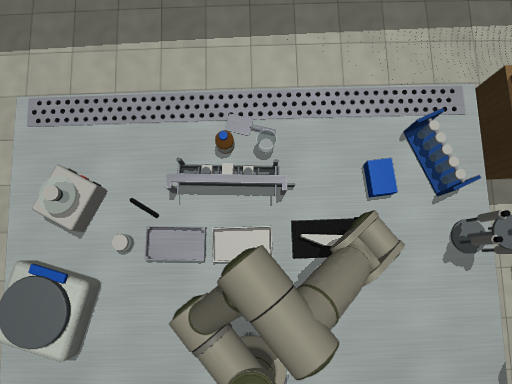

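```bash
python3 -c "
from h import *
for i in range(3):
  c=cam('side'); s=ctrl.sense(); print(s['time_s'],s['eef_pos'],s['joints'].round(4),s['dq'].round(3))
cv2.imwrite('pics/s3.png',cv2.resize(c['image'][100:190,200:300],None,fx=6,fy=6))"
```

```text
1.95 [ 411.51135188 -342.80286223   60.02668121] [-9.134e-01  5.010e-01  1.649e+00 -1.000e-04  9.890e-01 -8.574e-01] [ 0.004 -0.001  0.003  0.001 -0.005 -0.002]
2.0 [ 411.52824203 -342.64561592   59.91351351] [-9.1320e-01  5.0110e-01  1.6493e+00 -1.0000e-04  9.8880e-01 -8.5750e-01] [ 0.004  0.002  0.004  0.001 -0.004 -0.003]
2.05 [ 411.5318172  -342.4382725    59.75218404] [-0.913   0.5012  1.6496 -0.      0.9887 -0.8577] [ 0.004  0.005  0.005 -0.001 -0.002 -0.002]
```

View pics/s3.png

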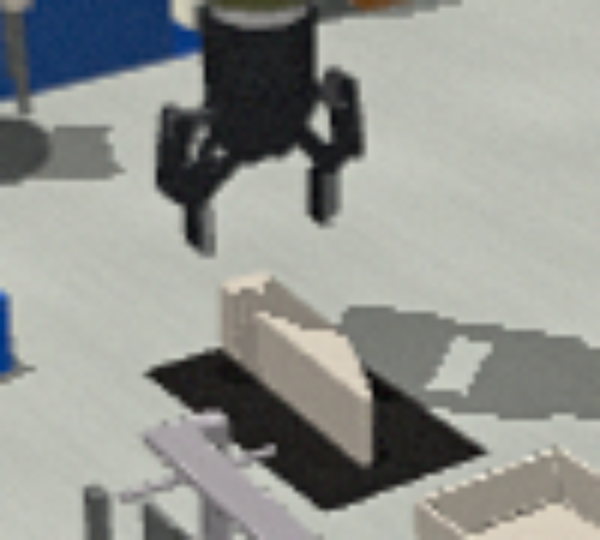

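```bash
python3 -c "
from h import *
c=cam('side');print(ctrl.nose_length)
for z in (50,60,70,80,90): print(z,proj(c,[454,-345,z]).round(1),proj(c,[369,-340,z]).round(1))"
```

```text
11.0
50 [234.2 151.3] [252.1 146.5]
60 [234.1 149.1] [252.1 144.3]
70 [234.  146.9] [252.1 142.1]
80 [234.  144.7] [252.  139.9]
90 [233.9 142.5] [252.  137.7]
```

>>> step_arm(
  commands=[
    [[0,0,-0.3],0],
    [[0,0,-0.3],0],
    [[0,0,-0.2],0],
    [[0,0,0],0],
    [[0,0,0],0],
  ],
)

```text
time_s: 2.6
eef_pos: [411.3, -341.7, 26.4]
ee_rot: [0.486, 0.513, 0.486, -0.513]
force: [0.4, 0.5, 0.5]
grip_width: 1.0
```

```bash
python3 -c "
from h import *
c=cam('side'); t=cam('top')
cv2.imwrite('pics/s4.png',cv2.resize(c['image'][100:190,200:300],None,fx=6,fy=6))
plan(411.6,-341,26,-np.degrees(.0547))
e=ctrl.sense()['eef_pos']; print(proj(c,e+[43,0,2]),proj(c,e+[-43,0,2]))"
```

```text
t 2.7 pos [ 411.4 -342.    26.9] jaw -3.13 F [ 0.3  0.2 -0.3] g 0.998 -> units [ 0.004  0.025 -0.022] turn -0.0 deg -0.01 j6 -0.86
[234.59606249 156.1972457 ] [251.93612984 150.76305583]
```

View pics/s4.png

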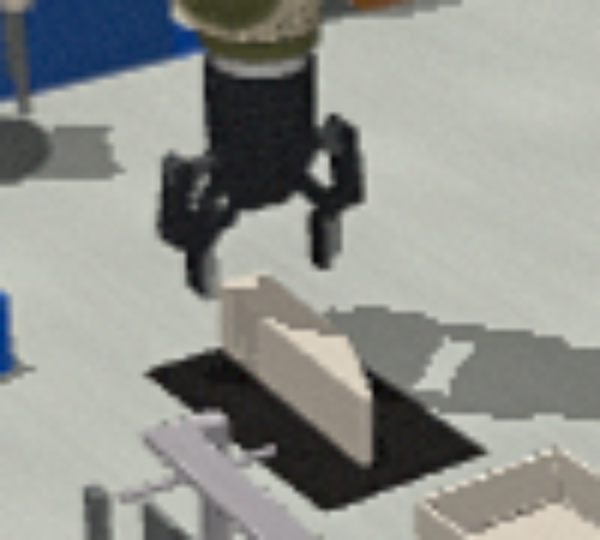

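```bash
python3 -c "
from h import *
c=cam('side'); print(proj(c,[206.3,-482.8,210]))
a=cv2.imread('pics/side0.png'); cv2.imwrite('pics/s0g.png',cv2.resize(a[30:110,220:310],None,fx=6,fy=6))
t=cam('top'); cv2.imwrite('pics/t4.png',cv2.resize(t['image'][190:280,290:420],None,fx=6,fy=6))"
```

```text
[264.55156758  91.77882154]
```

View pics/s0g.png

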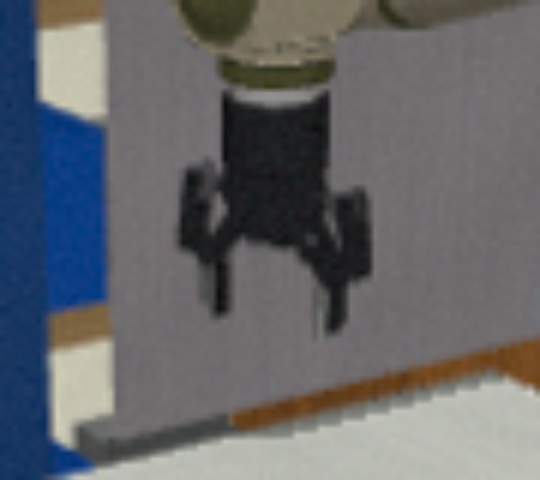

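View pics/t4.png

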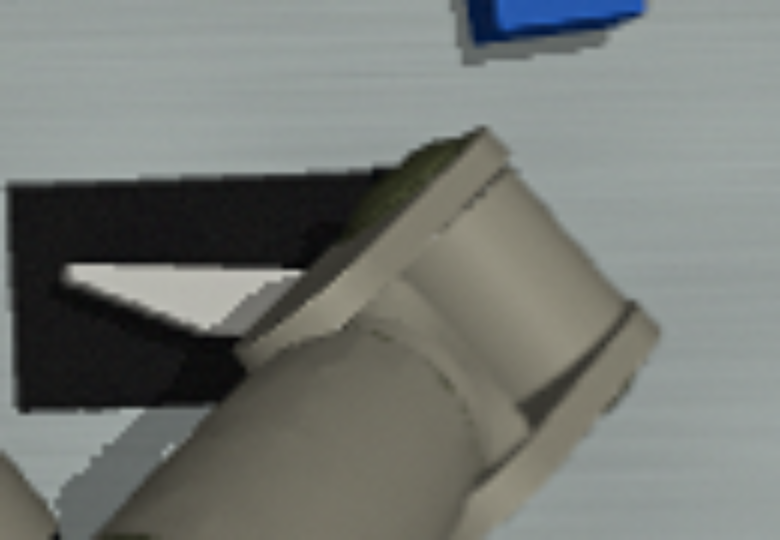

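The images put the fingertips about 25–30 mm higher than the reported TCP would. I'll close the gripper here to check: it is harmless either way, and the contact will show where the pads are.

>>> step_arm(
  commands=[
    [[0,0,0],0],
    [[0,0,0],0],
    [[0,0,0],0],
    [[0,0,0],0],
    [[0,0,0],0],
  ],
  gripper=1,
  force=40,
)

```text
time_s: 3.3
eef_pos: [411.5, -342.0, 27.1]
ee_rot: [-0.487, -0.513, -0.486, 0.513]
force: [0.2, -0.2, 4.2]
grip_width: 0.402
```

```bash
python3 -c "
from h import *
c=cam('side')
cv2.imwrite('pics/s5.png',cv2.resize(c['image'][100:190,200:300],None,fx=6,fy=6))
plan(411.6,-341,26,-np.degrees(.0547))"
```

```text
t 3.35 pos [ 411.5 -342.    27.1] jaw -3.13 F [-0.8  1.2  5.8] g 0.404 -> units [ 0.002  0.026 -0.027] turn -0.0 deg -0.01 j6 -0.86
```

View pics/s5.png

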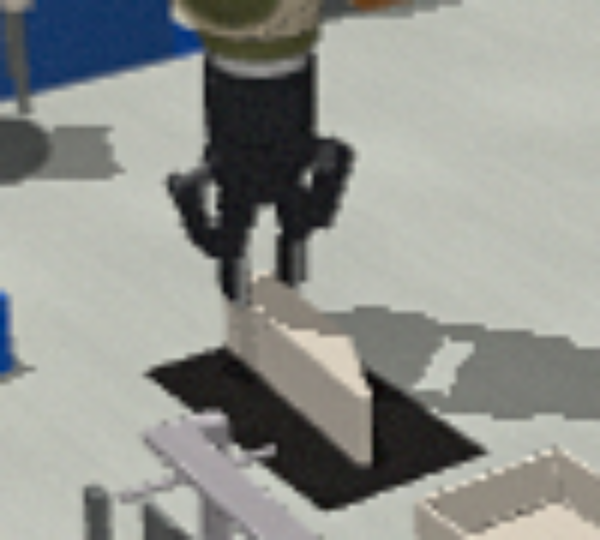

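```bash
python3 -c "
from h import *
c=cam('side')
def onx(u,v,x):
    r=ray(c,u,v); return c['o']+r*(x-c['o'][0])/r[0]
for p in [(222,290),(248,303),(235,302)]:
    for x in (429,443): print(p,x,onx(200+p[0]/6-.4,100+p[1]/6-.4,x).round(1))
print('wedge tail top',onx(200+222/6-.4,100+285/6-.4,428))
for p in [(228,325),(228,310)]: print(onx(200+p[0]/6-.4,100+p[1]/6-.4,428))
"
```

```text
(222, 290) 429 [ 429.  -366.    49.4]
(222, 290) 443 [ 443.  -343.1   63. ]
(248, 303) 429 [ 429.  -332.5   53.6]
(248, 303) 443 [ 443.  -310.3   67.2]
(235, 302) 429 [ 429.  -349.3   47.2]
(235, 302) 443 [ 443.  -326.7   60.9]
wedge tail top [ 428.         -367.44611244   52.31742723]
[ 428.         -360.88208028   24.04550788]
[ 428.         -360.37557407   35.97279817]
```

The pads closed on the wedge (width 34 mm), but the picture puts the tips at about z 47 where 21 is nominal, so they hold only its top. I'll open and go lower in steps, watching the force.

>>> step_arm(
  commands=[
    [[0,0,0],0],
    [[0,0,0],0],
    [[0,0,0],0],
    [[0,0.02,-0.12],0],
    [[0,0,-0.12],0],
  ],
  gripper=-1,
)

```text
time_s: 3.9
eef_pos: [411.2, -340.8, 16.5]
ee_rot: [0.486, 0.513, 0.486, -0.513]
force: [0.4, -0.6, -0.4]
grip_width: 1.0
```

```bash
python3 -c "
from h import *
c=cam('side')
cv2.imwrite('pics/s6.png',cv2.resize(c['image'][100:190,200:300],None,fx=6,fy=6))
plan(411.6,-341,16,-np.degrees(.0547))"
```

```text
t 3.95 pos [ 410.9 -340.5   15.7] jaw -3.12 F [-1.3  0.4 -0.7] g 1.003 -> units [ 0.019 -0.013  0.008] turn -0.0001 deg -0.01 j6 -0.86
```

View pics/s6.png

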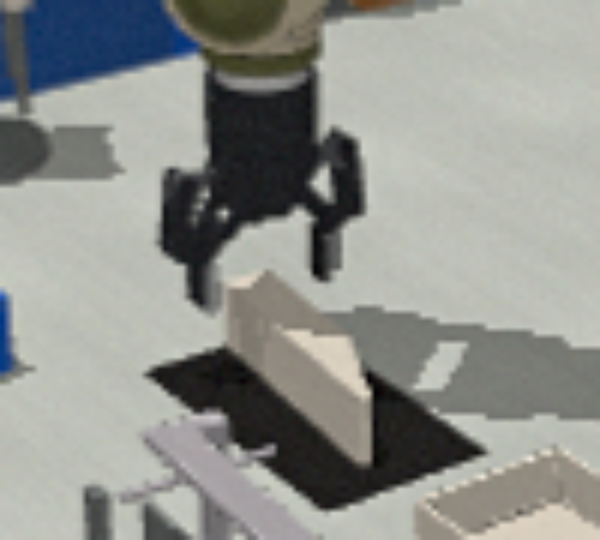

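>>> step_arm(
  commands=[
    [[0,0,-0.1],0],
    [[0,0,-0.1],0],
    [[0,0,0],0],
  ],
)

```text
time_s: 4.25
eef_pos: [411.1, -340.7, 8.4]
ee_rot: [0.486, 0.513, 0.487, -0.513]
force: [0.3, -0.8, 0.9]
grip_width: 0.999
```

```bash
python3 -c "
from h import *
c=cam('side');plan(411.6,-341,16,-np.degrees(.0547)); t=cam('top')
cv2.imwrite('pics/s7.png',np.hstack([cv2.resize(c['image'][120:190,220:290],None,fx=5.5,fy=5.5),cv2.resize(t['image'][200:270,290:360],None,fx=5.5,fy=5.5)]))
plan(411.6,-341,16,-np.degrees(.0547))"
```

```text
t 4.3 pos [ 411.2 -340.9    8.7] jaw -3.13 F [ 0.2 -0.1 -0.3] g 0.997 -> units [ 0.011 -0.003  0.183] turn -0.0 deg -0.01 j6 -0.86
t 4.35 pos [ 411.3 -341.     8.9] jaw -3.13 F [-0.2 -0.7 -0.4] g 0.998 -> units [ 0.008 -0.     0.177] turn -0.0 deg -0.01 j6 -0.86
```

View pics/s7.png

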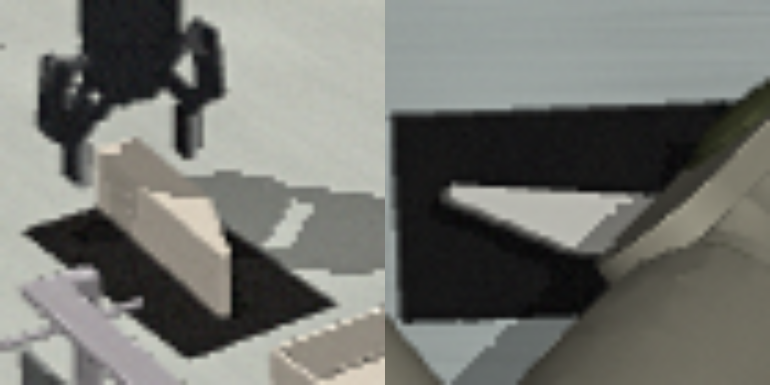

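>>> step_arm(
  commands=[
    [[0,0,-0.1],0],
    [[0,0,-0.1],0],
    [[0,0,0],0],
  ],
)

```text
time_s: 4.65
eef_pos: [411.0, -340.7, 0.4]
ee_rot: [0.486, 0.513, 0.487, -0.513]
force: [-0.3, 0.1, 0.4]
grip_width: 1.001
```

>>> step_arm(
  commands=[
    [[0,0,-0.05],0],
    [[0,0,0],0],
    [[0,0,0],0],
  ],
)

```text
time_s: 4.95
eef_pos: [411.3, -341.0, -1.0]
ee_rot: [-0.486, -0.513, -0.486, 0.513]
force: [-0.1, -1.0, -0.2]
grip_width: 1.001
```

```bash
python3 -c "
from h import *
c=cam('side');plan(411.6,-341,16,-np.degrees(.0547))
cv2.imwrite('pics/s8.png',cv2.resize(c['image'][100:190,200:300],None,fx=6,fy=6))"
```

```text
t 5.0 pos [ 411.3 -341.    -0.9] jaw -3.13 F [-0.9  0.4 -0.2] g 1.004 -> units [0.007 0.001 0.423] turn -0.0 deg -0.01 j6 -0.86
```

View pics/s8.png

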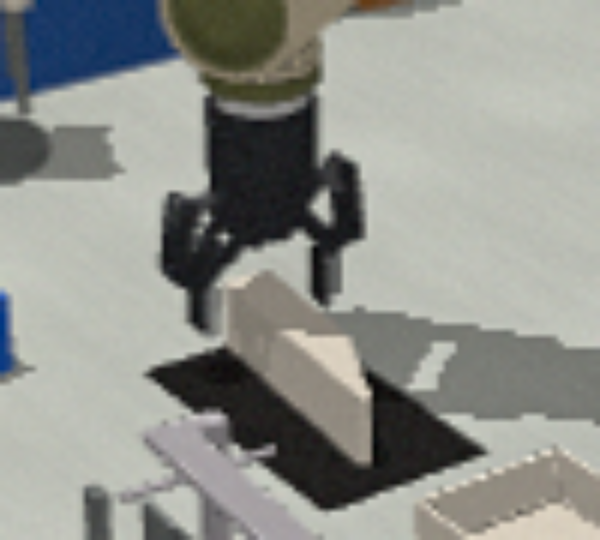

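>>> step_arm(
  commands=[
    [[0,0,0],0],
    [[0,0,0],0],
    [[0,0,0],0],
    [[0,0,0],0],
    [[0,0,0],0],
  ],
  gripper=1,
  force=60,
)

```text
time_s: 5.5
eef_pos: [411.5, -341.2, -0.7]
ee_rot: [-0.486, -0.513, -0.486, 0.513]
force: [1.1, 0.0, 2.6]
grip_width: 0.418
```

```bash
python3 -c "
from h import *
c=cam('side');plan(411.6,-341,16,-np.degrees(.0547))
cv2.imwrite('pics/s9.png',cv2.resize(c['image'][100:190,200:300],None,fx=6,fy=6))"
```

```text
t 5.55 pos [ 411.5 -341.2   -0.7] jaw -3.13 F [0.6 0.7 3. ] g 0.414 -> units [0.003 0.005 0.418] turn -0.0 deg -0.0 j6 -0.86
```

View pics/s9.png

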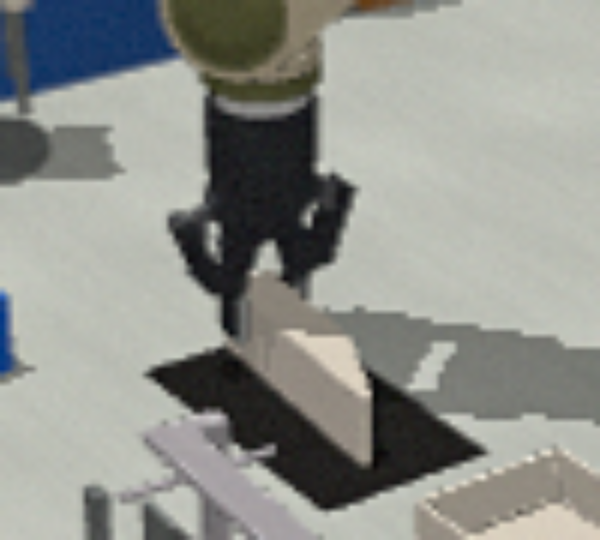

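>>> step_arm(
  commands=[
    [[0,0,0.3],0],
    [[0,0,0.5],0],
    [[0.4,0.05,0],0.0],
    [[0.7,0.15,0],0.003],
    [[0.7,0.15,0],0],
  ],
)

```text
time_s: 6.05
eef_pos: [483.9, -326.9, 31.7]
ee_rot: [-0.488, -0.511, -0.488, 0.511]
force: [0.2, -0.2, -1.9]
grip_width: 0.418
```

>>> step_arm(
  commands=[
    [[0.7,0.15,0],0],
    [[0.6,0.15,0],0],
    [[0.4,0,0],0],
    [[0,0,0],0],
  ],
)

```text
time_s: 6.45
eef_pos: [552.5, -314.4, 31.2]
ee_rot: [0.489, 0.511, 0.489, -0.511]
force: [-0.7, 0.0, -2.2]
grip_width: 0.416
```

```bash
python3 -c "
from h import *
plan(411.6,-341,16,-np.degrees(.0445))
t=cam('top');c=cam('side')
cv2.imwrite('pics/t10.png',cv2.resize(t['image'][130:280,250:400],None,fx=4,fy=4))
cv2.imwrite('pics/s10.png',cv2.resize(c['image'][100:230,150:300],None,fx=4,fy=4));cv2.imwrite('pics/t10r.png',t['image'])"
```

```text
t 6.45 pos [ 552.5 -314.4   31.2] jaw -2.49 F [-0.7  0.  -2.2] g 0.416 -> units [-3.522 -0.664 -0.379] turn -0.0003 deg -0.06 j6 -0.66
```

View pics/t10.png

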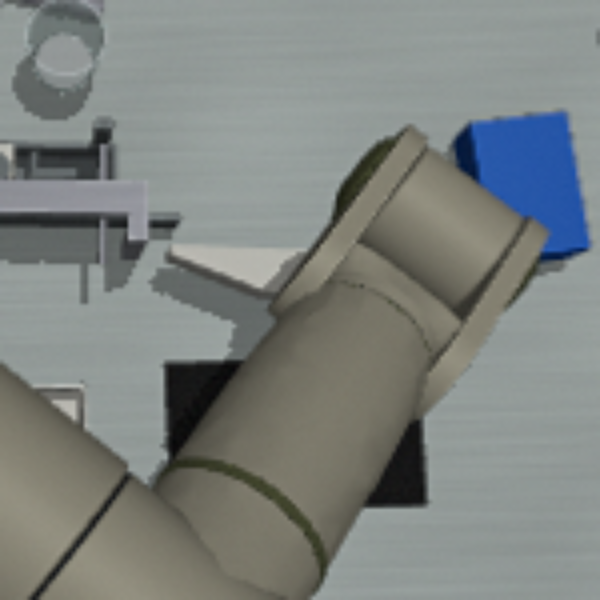

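View pics/s10.png

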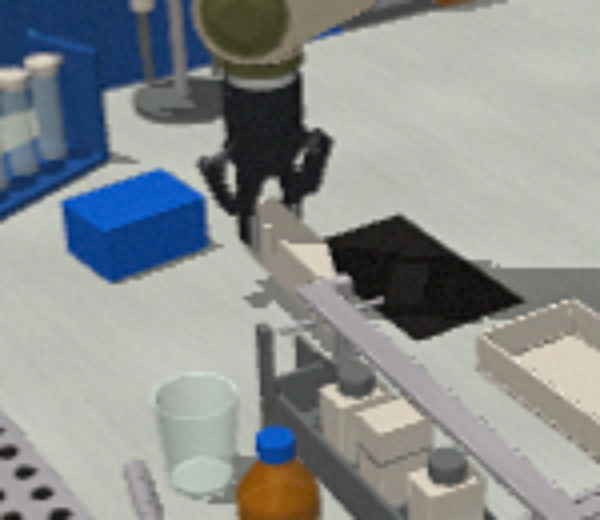

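```bash
cat > wm.py <<'E'
from ed import *
import sys
def wedge(t,ztop,a,b):
    lin=lambda u:a[1]+(b[1]-a[1])*(u-a[0])/(b[0]-a[0])
    p=edge_cols(t,range(int(a[0])+2,int(b[0])),lin,3,1)
    k,s,n=fit(t,p,ztop); tip=onz(t,a[0],a[1],ztop)
    return k,s,n,tip
E
python3 - <<'E'
from wm import *
t=cam('top')
k,s,n,tip=wedge(t,86,(250+168/4-.4,130+244/4-.4),(250+300/4,130+248/4))
print(k,s,n,tip)
g=cv2.cvtColor(t['image'],cv2.COLOR_BGR2GRAY); print(g[192,284:302]); print(g[193,284:302])
e=ctrl.sense()['eef_pos']
# straight edge at TCP y, tip
print('edge x at tcp y',np.polyval(k,e[1]),'tcp',e.round(1))
E
```

```text
[6.88775122e-02 5.86993750e+02] 0.22920109721211696 29 [ 578.50720776 -149.43748187   86.        ]
[ 51  69 148 153 152 151 153 153 121 178 184 181 181 180 181 180 180 180]
[ 51 122 154 155 153 155 154 137  95 181 187 185 182 183 182 183 182 183]
edge x at tcp y 565.2964756233092 tcp [ 550.4 -315.    31. ]
```

>>> step_arm(
  commands=[
    [[0.2,0,-0.2],0.0078],
    [[0.2,0,-0.3],0],
    [[0,0,-0.3],0],
    [[0,0,-0.06],0],
    [[0,0,0],0],
  ],
)

```text
time_s: 7.1
eef_pos: [566.9, -314.7, -4.5]
ee_rot: [-0.494, -0.505, -0.495, 0.505]
force: [-0.4, -0.4, -1.5]
grip_width: 0.414
```

```bash
python3 -c "
from h import *
t=cam('top');c=cam('side')
plan(411.6,-341,16,-np.degrees(.0445))
cv2.imwrite('pics/t11.png',cv2.resize(t['image'][160:210,265:345],None,fx=9,fy=9,interpolation=cv2.INTER_CUBIC));np.save('t11.npy',t['image'])
cv2.imwrite('pics/s11.png',cv2.resize(c['image'][130:200,190:290],None,fx=7,fy=7))"
```

```text
t 7.2 pos [ 566.9 -314.8   -4.2] jaw -1.19 F [ 1.1 -0.9 -2.9] g 0.414 -> units [-3.882 -0.654  0.505] turn -0.0076 deg -1.36 j6 -0.67
```

View pics/t11.png

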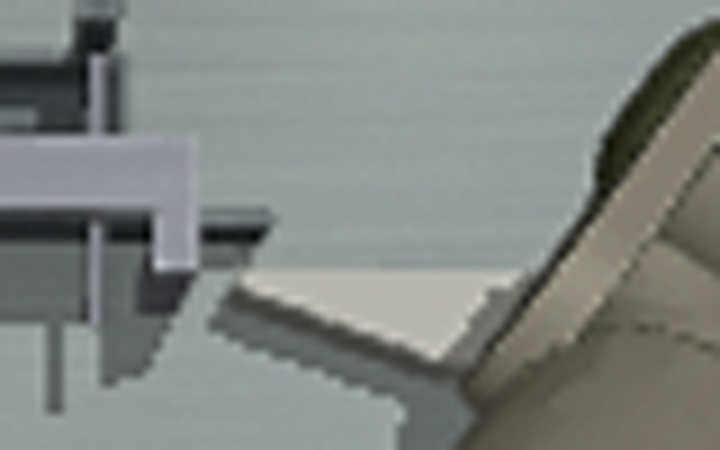

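View pics/s11.png

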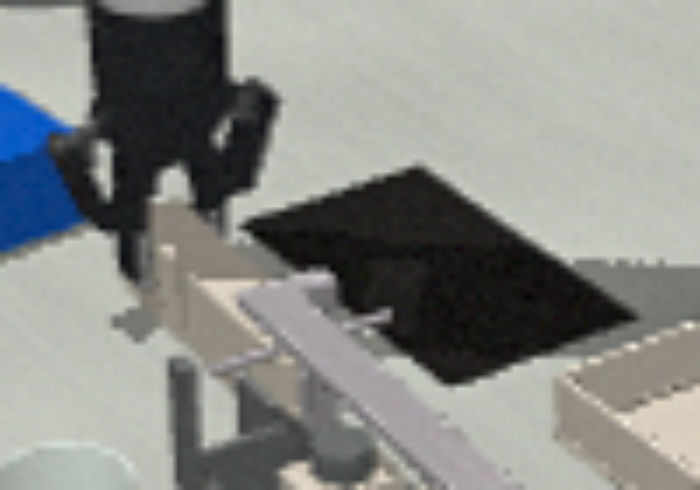

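```bash
python3 - <<'E'
from wm import *
t=cam('top')
P=lambda u,v:(265+u/9-.44,160+v/9-.44)
print('fin front top',onz(t,*P(255,222),45),'fin back top',onz(t,*P(270,211),45),'fin bottom',onz(t,*P(240,241),0),'fin bottom2',onz(t,*P(215,240),0), onz(t,*P(225,266),0))
k,s,n,tip=wedge(t,51,P(240,272),P(500,271)); print(k,s,n,tip)
g=cv2.cvtColor(t['image'],cv2.COLOR_BGR2GRAY); print(g[180:196,290]); print(g[180:196,292]); print(g[188:194,285:300])
print('leg tip bottom corner',onz(t,*P(195,270),106))
E
```

```text
fin front top [ 606.65794435 -158.46740943   45.        ] fin back top [ 610.71456124 -164.30738819   45.        ] fin bottom [ 606.99884727 -156.58501938    0.        ] fin bottom2 [ 607.66377823 -146.87035306    0.        ] [ 597.30680447 -150.34857596    0.        ]
[4.03584508e-02 5.94336816e+02] 0.26910156333446744 25 [ 586.76642494 -151.48032411   51.        ]
[154 154 154 117 124  49  31  98 101  94 151 140 100  75  93  99]
[155 153 156 116 117  47  28  80  94 112 178 185 105  68  75 100]
[[148 163 109  97  99 101  97  94 147 153 151 151 151 152 150]
 [152 167 107  93  93  94 114 112 152 157 156 155 156 155 155]
 [ 69  82 144 149 150 151 145 178 184 181 182 181 180 181 180]
 [ 47 118 155 156 157 140 126 185 188 184 186 183 182 182 183]
 [ 69 146 154 154 157 100  73 105 158 188 188 187 184 183 183]
 [121 154 155 156 114  75  66  68  80  86 107 158 188 188 186]]
leg tip bottom corner [ 579.30073783 -130.33333174  106.        ]
```

>>> step_arm(
  commands=[
    [[0.2,0,0],0],
    [[0.17,0,0],0],
    [[0,0,0],0],
    [[0,0,0],0],
  ],
)

```text
time_s: 7.65
eef_pos: [582.2, -314.9, -3.6]
ee_rot: [-0.495, -0.505, -0.495, 0.505]
force: [-0.1, 0.8, -2.1]
grip_width: 0.417
```

```bash
python3 - <<'E'
from wm import *
t=cam('top');plan(0,0,0)
cv2.imwrite('pics/t12.png',cv2.resize(t['image'][160:210,265:345],None,fx=9,fy=9,interpolation=cv2.INTER_CUBIC))
P=lambda u,v:(265+u/9-.44,160+v/9-.44)
k,s,n,tip=wedge(t,51,P(240,212),P(500,211)); print(k,s,n,np.polyval(k,-149))
E
```

```text
t 7.7 pos [ 582.  -314.9   -3.6] jaw -1.17 F [-0.2 -0.2 -1.7] g 0.415 -> units [-14.551   7.872   0.089] turn 0.0 deg 0 j6 -0.65
[3.28857093e-02 6.08576643e+02] 0.3352614077281522 27 603.6766721588135
```

View pics/t12.png

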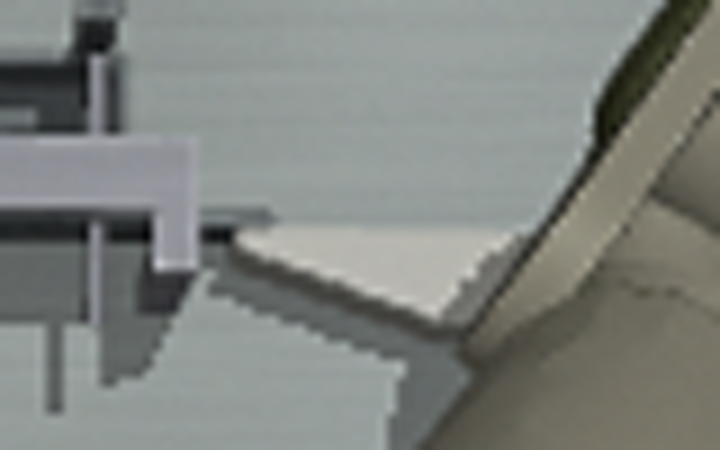

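>>> step_arm(
  commands=[
    [[0.005,0.15,0],0],
    [[0.012,0.25,0],0],
    [[0.012,0.25,0],0],
    [[0.012,0.25,0],0],
    [[0,0,0],0],
  ],
)

```text
time_s: 8.2
eef_pos: [584.0, -277.3, -3.2]
ee_rot: [0.495, 0.505, 0.495, -0.505]
force: [1.0, -0.0, -2.0]
grip_width: 0.413
```

```bash
python3 - <<'E'
from wm import *
t=cam('top');plan(0,0,0)
cv2.imwrite('pics/t13.png',cv2.resize(t['image'][160:210,265:345],None,fx=9,fy=9,interpolation=cv2.INTER_CUBIC))
E
```

```text
t 8.25 pos [ 583.9 -278.2   -3.2] jaw -1.11 F [-0.2 -0.3 -1.6] g 0.416 -> units [-14.598   6.954   0.08 ] turn 0.0 deg 0 j6 -0.61
```

View pics/t13.png

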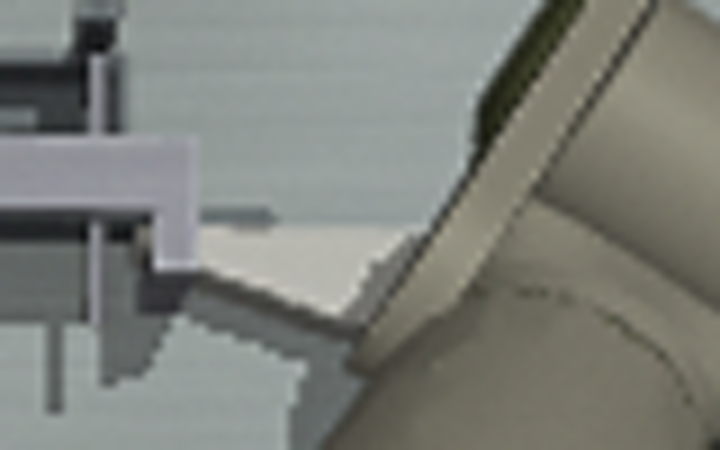

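The tip is in the gap, between the fin and the leg. I'll continue.

>>> step_arm(
  commands=[
    [[0.01,0.2,0],0],
    [[0.01,0.2,0],0],
    [[0.01,0.2,0],0],
    [[0,0,0],0],
  ],
)

```text
time_s: 8.65
eef_pos: [585.2, -253.8, -3.3]
ee_rot: [0.495, 0.505, 0.495, -0.505]
force: [1.8, 0.1, -1.9]
grip_width: 0.411
```

>>> step_arm(
  commands=[
    [[0.01,0.2,0],0],
    [[0.01,0.2,0],0],
    [[0.01,0.2,0],0],
    [[0,0,0],0],
  ],
)

```text
time_s: 9.05
eef_pos: [586.3, -229.6, -3.4]
ee_rot: [0.495, 0.505, 0.495, -0.505]
force: [3.3, 0.6, -1.8]
grip_width: 0.413
```

```bash
python3 - <<'E'
from wm import *
t=cam('top');plan(0,0,0);c=cam('side')
cv2.imwrite('pics/t14.png',np.hstack([cv2.resize(t['image'][160:210,245:305],None,fx=7,fy=7,interpolation=cv2.INTER_CUBIC),cv2.resize(c['image'][130:180,200:250],None,fx=7,fy=7)]))
E
```

```text
t 9.1 pos [ 586.2 -229.9   -3.4] jaw -1.14 F [ 2.6  0.5 -1.7] g 0.415 -> units [-14.655   5.747   0.086] turn 0.0 deg 0 j6 -0.54
```

View pics/t14.png

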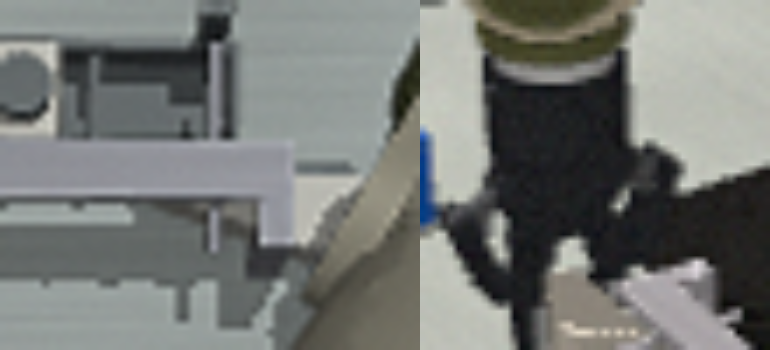

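>>> step_arm(
  commands=[
    [[0.01,0.2,0],0],
    [[0.01,0.2,0],0],
    [[0.01,0.2,0],0],
    [[0,0,0],0],
  ],
)

```text
time_s: 9.55
eef_pos: [587.4, -205.8, -3.5]
ee_rot: [0.495, 0.505, 0.495, -0.505]
force: [3.9, 2.0, -1.4]
grip_width: 0.411
```

>>> step_arm(
  commands=[
    [[0.01,0.2,0],0],
    [[0,0.08,0],0],
    [[0,0,0],0],
  ],
)

```text
time_s: 9.85
eef_pos: [587.7, -195.0, -3.5]
ee_rot: [0.495, 0.505, 0.495, -0.505]
force: [3.7, 0.9, -1.9]
grip_width: 0.418
```

```bash
python3 - <<'E'
from wm import *
t=cam('top');plan(0,0,0);c=cam('side')
cv2.imwrite('pics/t15.png',np.hstack([cv2.resize(t['image'][160:210,235:295],None,fx=7,fy=7,interpolation=cv2.INTER_CUBIC),cv2.resize(c['image'][140:190,200:250],None,fx=7,fy=7)]))
E
```

```text
t 9.9 pos [ 587.7 -195.2   -3.5] jaw -1.18 F [ 3.6  1.2 -1. ] g 0.413 -> units [-14.691   4.879   0.087] turn 0.0 deg 0 j6 -0.49
```

View pics/t15.png

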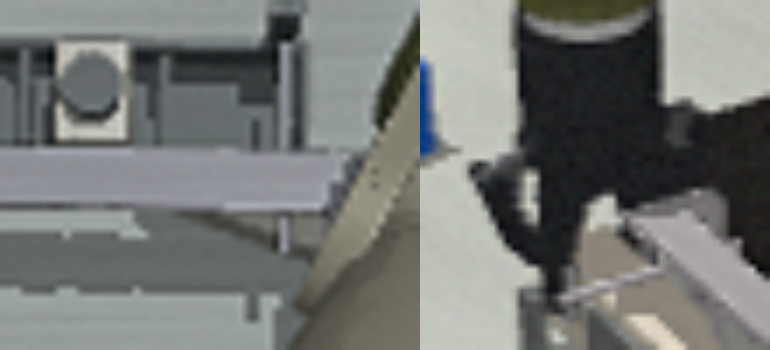

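>>> step_arm(
  commands=[
    [[0,0.07,0],0],
    [[0,0,-0.02],0],
    [[0,0,0],0],
  ],
)

```text
time_s: 10.25
eef_pos: [587.8, -193.0, -4.1]
ee_rot: [0.495, 0.505, 0.495, -0.505]
force: [2.6, -0.3, 0.3]
grip_width: 0.416
```

>>> step_arm(
  commands=[
    [[0,0,0],0],
    [[0,0,0],0],
    [[0,0,0],0],
    [[0,0,0],0],
  ],
  gripper=-0.3,
)

```text
time_s: 10.65
eef_pos: [587.5, -192.9, -4.3]
ee_rot: [-0.495, -0.505, -0.495, 0.505]
force: [0.3, -0.6, 0.4]
grip_width: 0.652
```

```bash
python3 - <<'E'
from wm import *
t=cam('top');plan(0,0,0);c=cam('side')
cv2.imwrite('pics/t16.png',np.hstack([cv2.resize(t['image'][160:210,235:295],None,fx=7,fy=7,interpolation=cv2.INTER_CUBIC),cv2.resize(c['image'][140:190,200:250],None,fx=7,fy=7)]))
E
```

```text
t 10.7 pos [ 587.5 -192.9   -4.3] jaw -1.18 F [-0.5  0.9 -0.9] g 0.649 -> units [-14.687   4.824   0.108] turn 0.0 deg 0 j6 -0.49
```

View pics/t16.png

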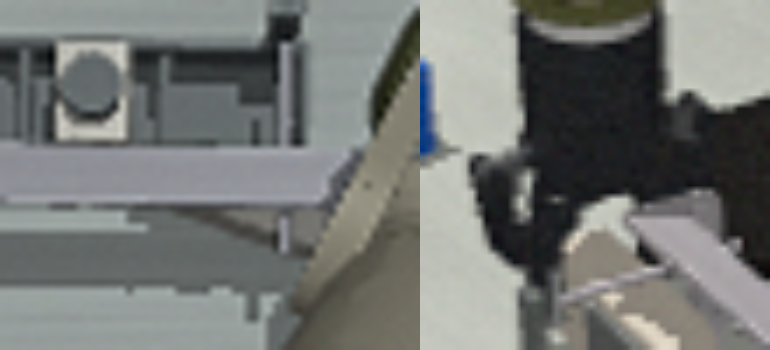

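>>> step_arm(
  commands=[
    [[0,0,0.3],0],
    [[0,0,0.6],0],
    [[0,0,0.7],0],
    [[0,0,0.7],0],
    [[0,0,0.7],0],
  ],
)

```text
time_s: 11.25
eef_pos: [587.7, -193.0, 118.0]
ee_rot: [0.495, 0.505, 0.495, -0.505]
force: [0.1, 0.3, 0.3]
grip_width: 0.648
```

>>> step_arm(
  commands=[
    [[0,0,0.7],-0.045],
    [[-0.2,0.5,0.5],-0.047],
    [[-0.2,0.5,0],-0.047],
    [[0,0.5,0],-0.047],
    [[0,0.5,0],-0.047],
  ],
)

```text
time_s: 11.75
eef_pos: [571.5, -112.3, 165.1]
ee_rot: [0.28, 0.65, 0.279, -0.649]
force: [-0.5, 0.4, -0.3]
grip_width: 0.649
```

>>> step_arm(
  commands=[
    [[0,0,0],-0.047],
    [[0,0,0],-0.047],
    [[0,0,0],-0.047],
    [[0,0,0],-0.047],
    [[0,0,0],-0.047],
  ],
)

```text
time_s: 12.25
eef_pos: [571.7, -113.0, 164.8]
ee_rot: [0.026, 0.707, 0.026, -0.706]
force: [0.3, -0.5, -0.4]
grip_width: 0.651
```

```bash
python3 - <<'E'
from wm import *
t=cam('top');plan(648,-7,100,-90-2.55+1.45);c=cam('side')
cv2.imwrite('pics/t17.png',t['image'][110:290,110:400].repeat(2,0).repeat(2,1));cv2.imwrite('pics/s17.png',cv2.resize(c['image'][90:270,150:330],None,fx=3,fy=3))
E
```

```text
t 12.3 pos [ 571.7 -113.   164.8] jaw -86.19 F [-0.5  0.1  0.3] g 0.654 -> units [ 1.907  2.649 -1.619] turn -0.0273 deg -4.91 j6 1.11
```

View pics/t17.png

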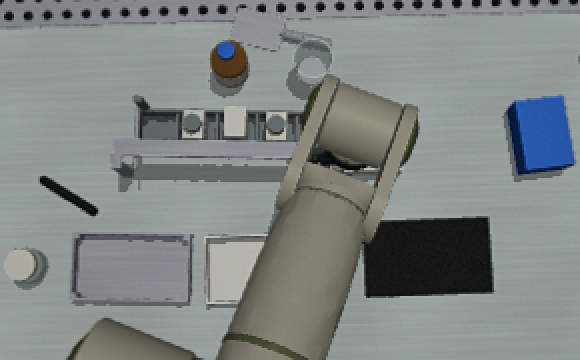

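View pics/s17.png

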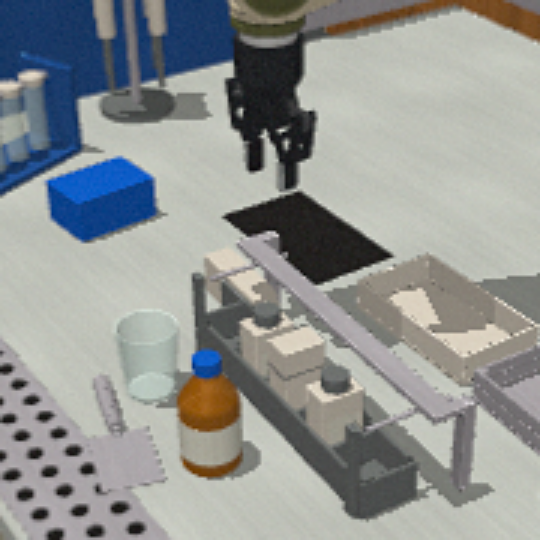

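```bash
python3 -c "
from h import *
c=cam('side')
def onx(u,v,x):
    r=ray(c,u,v); return c['o']+r*(x-c['o'][0])/r[0]
for p in [(243,340),(245,310),(224,333),(238,345)]:
    print(p,onx(200+p[0]/6-.4,100+p[1]/6-.4,429).round(1),onx(200+p[0]/6-.4,100+p[1]/6-.4,441).round(1))
# current tips, s17
for p in [(256,168),(288,187)]:
    q=(150+p[0]/3-.33,90+p[1]/3-.33); print(q,[onx(*q,x).round(1) for x in (556,566,576)])
"
```

```text
(243, 340) [ 429.  -340.    21.8] [ 441.  -320.8   33.9]
(245, 310) [ 429.  -336.6   46.5] [ 441.  -317.4   58.3]
(224, 333) [ 429.  -364.9   16.3] [ 441.  -345.3   28.5]
(238, 345) [ 429.  -346.7   14.9] [ 441.  -327.4   27.1]
(235.0033333333333, 145.67) [array([ 556. , -169.1,  177.7]), array([ 566. , -152.6,  187.4]), array([ 576. , -136.1,  197.1])]
(245.67, 152.00333333333333) [array([ 556. , -100.5,  182.4]), array([566., -85., 192.]), array([576. , -69.5, 201.6])]
```

```bash
python3 - <<'E'
from h import *
t=cam('top'); im=t['image']; hsv=cv2.cvtColor(im,cv2.COLOR_BGR2HSV)
m=((im.min(2)>150)&(im[:,:,2].astype(int)-im[:,:,0]>6)).astype(np.uint8)
n,l,s,ce=cv2.connectedComponentsWithStats(m[155:185,180:280])
for i in range(1,n):
    if s[i,4]>30:
        x,y,w,h,a=s[i]; print(x+180,y+155,w,h,a)
        for z in (85,101): print(z,onz(t,180+x-.5,155+y-.5,z).round(1),onz(t,180+x+w-.5,155+y+h-.5,z).round(1), ((onz(t,180+x-.5,155+y-.5,z)+onz(t,180+x+w-.5,155+y+h-.5,z))/2).round(1))
E
```

```text
222 164 11 14 115
85 [676.5  80.1  85. ] [628.   44.3  85. ] [652.3  62.2  85. ]
101 [672.9  78.8 101. ] [624.9  43.5 101. ] [648.9  61.2 101. ]
243 174 10 6 31
85 [640.6  10.9  85. ] [619.4 -21.8  85. ] [630.   -5.5  85. ]
101 [637.4  10.4 101. ] [616.4 -21.8 101. ] [626.9  -5.7 101. ]
```

>>> step_arm(
  commands=[
    [[0.4,0.5,0],-0.0273],
    [[0.5,0.7,-0.1],0],
    [[0.5,0.7,-0.3],0],
    [[0.4,0.6,-0.3],0],
    [[0.16,0.2,-0.3],0],
  ],
)

```text
time_s: 12.95
eef_pos: [650.9, -2.8, 123.3]
ee_rot: [-0.0, 0.707, -0.0, -0.707]
force: [-0.0, -0.4, -0.7]
grip_width: 0.652
```

>>> step_arm(
  commands=[
    [[0,0,-0.3],0],
    [[0,0,0],0],
  ],
)

```text
time_s: 13.15
eef_pos: [648.8, -5.7, 109.8]
ee_rot: [0.002, -0.706, 0.002, 0.708]
force: [0.2, -0.9, -1.0]
grip_width: 0.645
```

```bash
python3 - <<'E'
from wm import *
t=cam('top');plan(650,-5,38,-91.1);c=cam('side')
cv2.imwrite('pics/s18.png',cv2.resize(c['image'][110:240,190:320],None,fx=4.6,fy=4.6,interpolation=cv2.INTER_CUBIC));cv2.imwrite('pics/t18.png',cv2.resize(t['image'][130:210,180:320],None,fx=5,fy=5))
E
```

```text
t 13.2 pos [649.3  -6.1 111.2] jaw -90.34 F [ 0.2  0.2 -0.1] g 0.654 -> units [ 0.017  0.027 -1.83 ] turn -0.0042 deg -0.76 j6 1.39
```

View pics/s18.png

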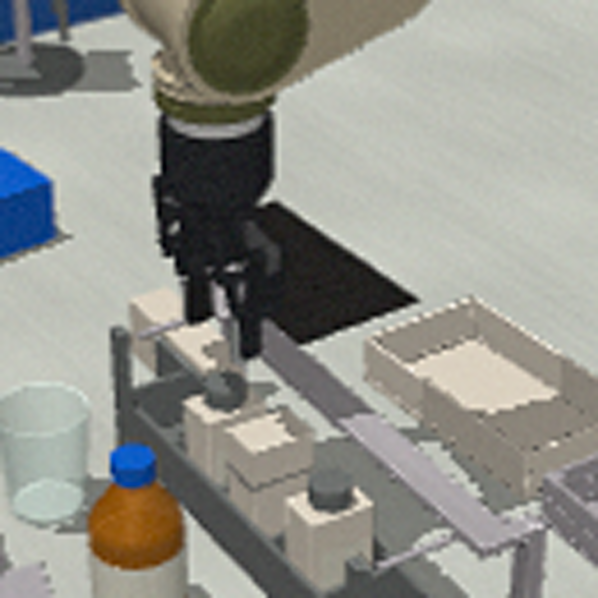

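View pics/t18.png

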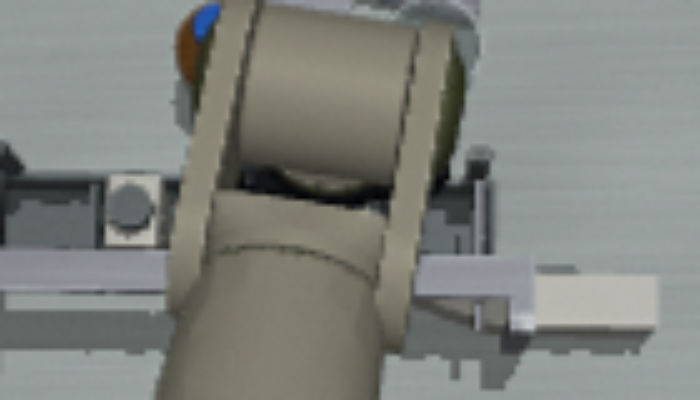

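```bash
python3 - <<'E'
from h import *
c=cam('side')
for x in (636,646,656):
  for z in (126,136,146):
    print(x,z,proj(c,[x,-7-32,z]).round(1),proj(c,[x,-7+32,z]).round(1))
print('bottle cap top',proj(c,[645,-7,101]).round(1),'obs',(190+225/4.6,110+380/4.6))
E
```

```text
636 126 [235.8 180.9] [246.5 189.6]
636 136 [235.7 178.3] [246.4 186.9]
636 146 [235.6 175.6] [246.4 184.2]
646 126 [233.2 181.8] [243.8 190.5]
646 136 [233.1 179.1] [243.8 187.8]
646 146 [233.  176.5] [243.7 185.2]
656 126 [230.6 182.7] [241.2 191.5]
656 136 [230.5 180. ] [241.1 188.8]
656 146 [230.4 177.4] [241.  186.1]
bottle cap top [238.8 192.5] obs (238.91304347826087, 192.60869565217394)
```

Projection and picture agree: the gripper is over the bottle, with the tips at read z + 25. Descending now.

>>> step_arm(
  commands=[
    [[0,0,-0.3],-0.0042],
    [[0,0,-0.6],0],
    [[0,0,-0.5],0],
    [[0,0,-0.3],0],
    [[0,0,-0.1],0],
  ],
)

```text
time_s: 13.8
eef_pos: [649.5, -5.2, 38.4]
ee_rot: [0.007, -0.706, 0.007, 0.708]
force: [0.1, -0.3, 0.8]
grip_width: 0.652
```

>>> step_arm(
  commands=[
    [[0,0,0],0],
    [[0,0,0],0],
    [[0,0,0],0],
    [[0,0,0],0],
  ],
  gripper=1,
  force=50,
)

```text
time_s: 14.2
eef_pos: [650.5, -5.0, 40.6]
ee_rot: [-0.007, 0.708, -0.007, -0.707]
force: [0.2, -0.2, 2.4]
grip_width: 0.409
```

```bash
python3 - <<'E'
from wm import *
plan(650,-5,38,-91.1);c=cam('side')
cv2.imwrite('pics/s19.png',cv2.resize(c['image'][110:240,190:320],None,fx=4.6,fy=4.6,interpolation=cv2.INTER_CUBIC))
E
```

```text
t 14.2 pos [650.5  -5.   40.6] jaw -91.09 F [ 0.2 -0.2  2.4] g 0.409 -> units [-0.013  0.001 -0.064] turn -0.0 deg -0.01 j6 1.4
```

View pics/s19.png

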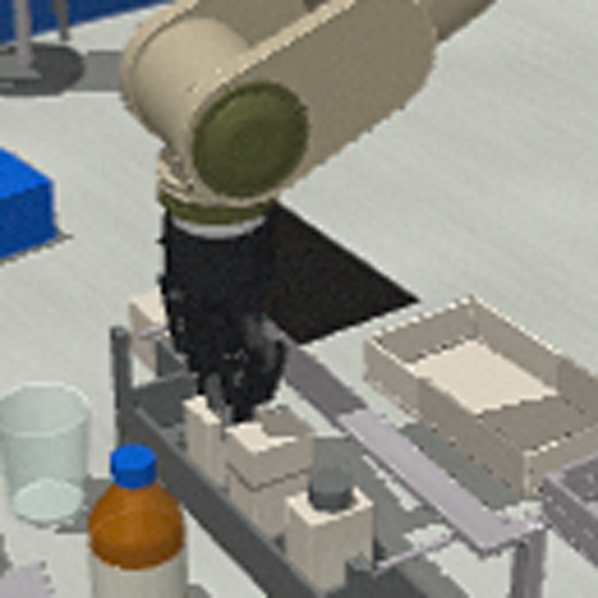

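>>> step_arm(
  commands=[
    [[0,0,0.3],0],
    [[0,0,0.7],0],
    [[0,0,0.7],0],
    [[0,0,0.7],0],
    [[0,0,0.7],0],
  ],
)

```text
time_s: 14.75
eef_pos: [649.9, -4.9, 165.8]
ee_rot: [-0.007, 0.707, -0.007, -0.707]
force: [0.1, -0.4, -1.9]
grip_width: 0.411
```

>>> step_arm(
  commands=[
    [[-0.4,-0.1,0],0],
    [[-0.8,-0.1,0],0],
    [[-0.9,-0.1,0],0],
    [[-0.9,-0.1,0],0],
    [[-0.9,-0.1,0],0],
  ],
)

```text
time_s: 15.25
eef_pos: [492.6, -25.0, 164.5]
ee_rot: [-0.007, 0.707, -0.007, -0.707]
force: [0.6, -0.0, -0.3]
grip_width: 0.412
```

>>> step_arm(
  commands=[
    [[-0.9,0,0],0],
    [[-0.7,0,0],0],
    [[-0.4,0,0],0],
    [[0,0,0],0],
  ],
)

```text
time_s: 15.65
eef_pos: [413.0, -24.9, 164.7]
ee_rot: [-0.007, 0.707, -0.007, -0.707]
force: [-0.2, 0.6, -1.5]
grip_width: 0.412
```

```bash
python3 - <<'E'
from wm import *
plan(412,-30,38,-91.1);c=cam('side');t=cam('top')
cv2.imwrite('pics/s20.png',cv2.resize(c['image'][80:260,190:370],None,fx=3.3,fy=3.3,interpolation=cv2.INTER_CUBIC));cv2.imwrite('pics/t20.png',t['image'])
E
```

```text
t 15.65 pos [413.  -24.9 164.7] jaw -91.12 F [-0.2  0.6 -1.5] g 0.412 -> units [-0.025 -0.129 -3.167] turn 0.0001 deg 0.02 j6 1.25
```

View pics/s20.png

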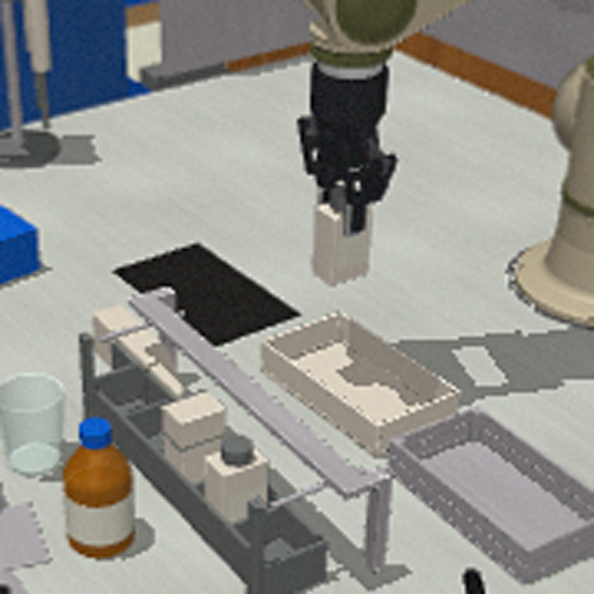

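View pics/t20.png

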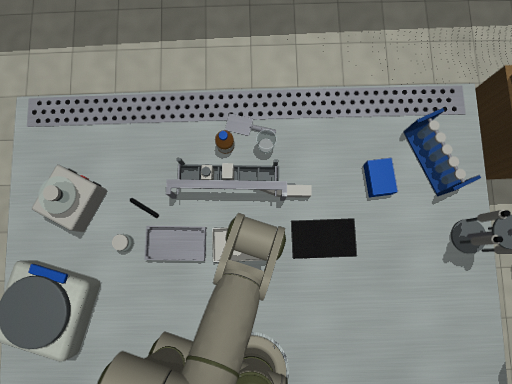

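>>> step_arm(
  commands=[
    [[0,-0.12,-0.4],0],
    [[0,0,-0.7],0],
    [[0,0,-0.7],0],
    [[0,0,-0.7],0],
    [[0,0,-0.3],0],
  ],
)

```text
time_s: 16.25
eef_pos: [414.0, -29.5, 49.7]
ee_rot: [0.007, -0.706, 0.006, 0.708]
force: [0.5, -0.1, -1.5]
grip_width: 0.414
```

>>> step_arm(
  commands=[
    [[0,0,-0.2],0],
    [[0,0,-0.1],0],
    [[0,0,0],0],
  ],
)

```text
time_s: 16.55
eef_pos: [414.9, -30.0, 40.1]
ee_rot: [-0.007, 0.707, -0.007, -0.707]
force: [0.5, 0.2, -1.2]
grip_width: 0.413
```

```bash
python3 - <<'E'
from wm import *
plan(412,-30,38,-91.1);c=cam('side')
cv2.imwrite('pics/s21.png',cv2.resize(c['image'][120:240,220:340],None,fx=5,fy=5,interpolation=cv2.INTER_CUBIC))
E
```

```text
t 16.55 pos [414.9 -30.   40.1] jaw -91.08 F [ 0.5  0.2 -1.2] g 0.413 -> units [-0.072 -0.001 -0.052] turn -0.0001 deg -0.02 j6 1.23
```

View pics/s21.png

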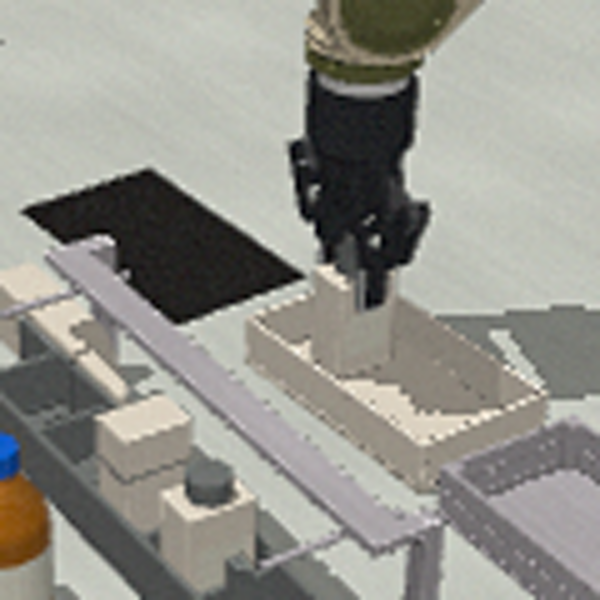

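>>> step_arm(
  commands=[
    [[0,0,-0.06],0],
    [[0,0,0],0],
  ],
)

```text
time_s: 16.8
eef_pos: [415.6, -30.5, 39.2]
ee_rot: [-0.006, 0.708, -0.007, -0.706]
force: [-3.6, -1.0, 17.5]
grip_width: 0.415
```

>>> step_arm(
  commands=[
    [[0,0,-0.05],0],
    [[0,0,0],0],
  ],
)

```text
time_s: 17.0
eef_pos: [416.3, -30.6, 38.8]
ee_rot: [-0.006, 0.709, -0.007, -0.705]
force: [-10.0, 1.7, 42.4]
grip_width: 0.411
```

Contact: the bottle is on the floor and I pressed a little too far. Backing off and releasing.

>>> step_arm(
  commands=[
    [[0,0,0.1],0],
    [[0,0,0],0],
  ],
)

```text
time_s: 17.2
eef_pos: [414.7, -30.0, 40.1]
ee_rot: [-0.006, 0.708, -0.007, -0.706]
force: [0.6, -0.5, -1.5]
grip_width: 0.41
```

>>> step_arm(
  commands=[
    [[0,0,0],0],
    [[0,0,0],0],
    [[0,0,0],0],
  ],
  gripper=-0.3,
)

```text
time_s: 17.5
eef_pos: [414.0, -29.8, 39.2]
ee_rot: [0.007, -0.707, 0.007, 0.707]
force: [1.1, -1.0, -0.8]
grip_width: 0.646
```

>>> step_arm(
  commands=[
    [[0,0,0.3],0],
    [[0,0,0.6],0],
    [[0,0,0.7],0],
    [[0,0,0.7],0],
    [[0,0,0.7],0],
  ],
)

```text
time_s: 18.0
eef_pos: [413.9, -29.7, 160.4]
ee_rot: [0.007, -0.707, 0.007, 0.707]
force: [-0.3, -0.1, 0.2]
grip_width: 0.651
```

```bash
python3 - <<'E'
from wm import *
plan(651,64,110,-91.1);c=cam('side')
cv2.imwrite('pics/s22.png',cv2.resize(c['image'][120:240,220:340],None,fx=5,fy=5,interpolation=cv2.INTER_CUBIC))
E
```

```text
t 18.0 pos [413.9 -29.7 160.4] jaw -91.09 F [-0.3 -0.1  0.2] g 0.651 -> units [ 5.927  2.343 -1.26 ] turn -0.0001 deg -0.01 j6 1.23
```

View pics/s22.png

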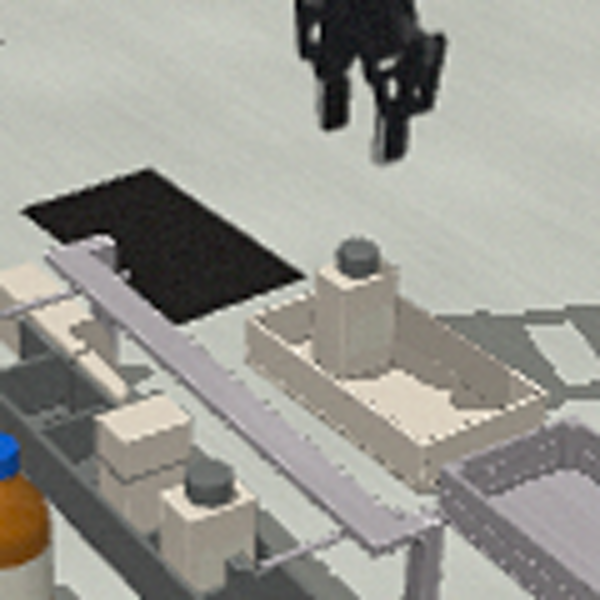

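The first bottle stands in the pan. Next is the case in the middle bay.

>>> step_arm(
  commands=[
    [[0.4,0.2,0],0],
    [[0.8,0.4,0],0],
    [[0.9,0.4,0],0],
    [[0.9,0.4,0],0],
    [[0.9,0.4,0],0],
  ],
)

```text
time_s: 18.55
eef_pos: [571.4, 43.1, 158.8]
ee_rot: [0.007, -0.707, 0.007, 0.707]
force: [-0.3, -1.0, 1.0]
grip_width: 0.647
```

>>> step_arm(
  commands=[
    [[0.9,0.3,-0.2],0],
    [[0.7,0.2,-0.4],0],
    [[0.4,0,-0.4],0],
    [[0,0,0],0],
  ],
)

```text
time_s: 18.95
eef_pos: [650.0, 62.4, 115.7]
ee_rot: [0.007, -0.705, 0.007, 0.709]
force: [-0.3, -0.2, -0.3]
grip_width: 0.655
```

```bash
python3 - <<'E'
from wm import *
plan(651,63,40,-91.1);c=cam('side')
cv2.imwrite('pics/s23.png',cv2.resize(c['image'][120:240,200:320],None,fx=5,fy=5,interpolation=cv2.INTER_CUBIC))
E
```

```text
t 18.95 pos [650.   62.4 115.7] jaw -91.08 F [-0.3 -0.2 -0.3] g 0.655 -> units [ 0.026  0.015 -1.893] turn -0.0001 deg -0.02 j6 1.51
```

View pics/s23.png

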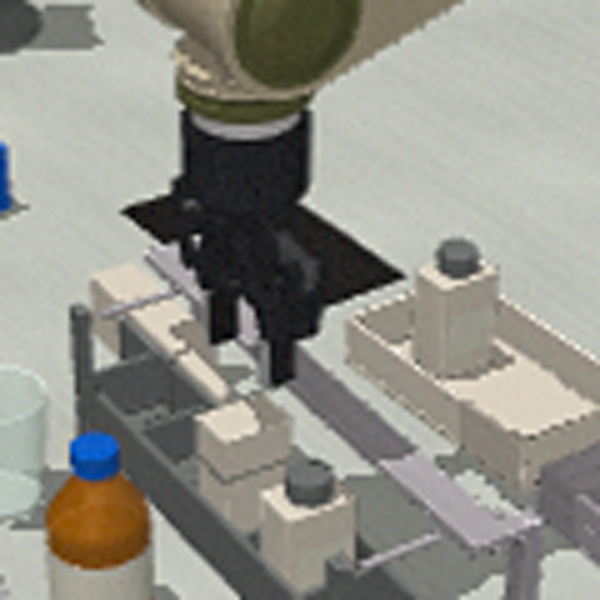

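>>> step_arm(
  commands=[
    [[0.02,0,-0.3],0],
    [[0,0,-0.6],0],
    [[0,0,-0.6],0],
    [[0,0,-0.3],0],
    [[0,0,-0.05],0],
  ],
)

```text
time_s: 19.5
eef_pos: [650.0, 62.1, 44.4]
ee_rot: [0.007, -0.706, 0.007, 0.708]
force: [0.1, -0.0, -0.3]
grip_width: 0.647
```

>>> step_arm(
  commands=[
    [[0,0,0],0],
    [[0,0,0],0],
    [[0,0,0],0],
    [[0,0,0],0],
  ],
  gripper=1,
)

```text
time_s: 19.9
eef_pos: [651.6, 62.2, 46.8]
ee_rot: [-0.007, 0.708, -0.007, -0.706]
force: [-1.1, 0.7, 6.2]
grip_width: 0.417
```

>>> step_arm(
  commands=[
    [[0,0,0.3],0],
    [[0,0,0.7],0],
    [[0,0,0.7],0],
    [[0,0,0.7],0],
    [[0,0,0.7],0],
  ],
)

```text
time_s: 20.4
eef_pos: [650.6, 62.3, 171.2]
ee_rot: [-0.007, 0.707, -0.007, -0.707]
force: [0.2, 0.1, -1.4]
grip_width: 0.417
```

```bash
python3 - <<'E'
from wm import *
plan(417,200,163,-91.1);c=cam('side')
cv2.imwrite('pics/s24.png',cv2.resize(c['image'][90:240,200:350],None,fx=4,fy=4,interpolation=cv2.INTER_CUBIC))
E
```

```text
t 20.4 pos [650.6  62.3 171.2] jaw -91.09 F [ 0.2  0.1 -1.4] g 0.417 -> units [-5.841  3.443 -0.205] turn -0.0001 deg -0.01 j6 1.51
```

View pics/s24.png

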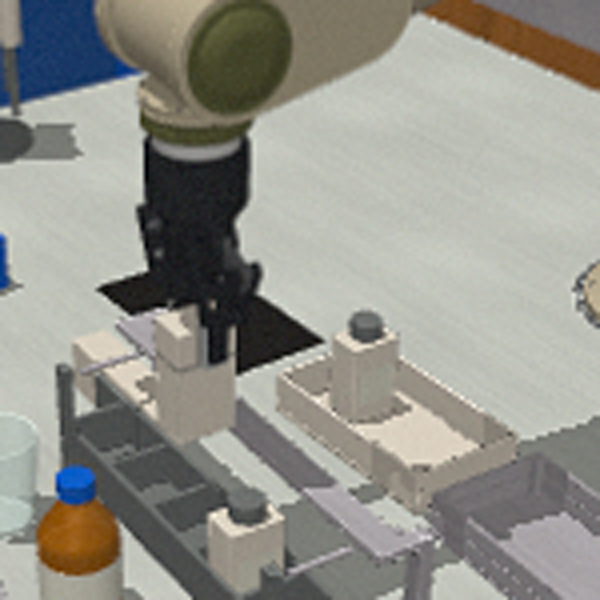

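>>> step_arm(
  commands=[
    [[-0.4,0.25,0],0],
    [[-0.75,0.5,0],0],
    [[-0.8,0.55,0],0],
    [[-0.8,0.55,0],0],
    [[-0.8,0.55,0],0],
  ],
)

```text
time_s: 20.95
eef_pos: [507.4, 158.9, 169.7]
ee_rot: [-0.007, 0.707, -0.007, -0.707]
force: [0.6, 0.3, -0.9]
grip_width: 0.414
```

>>> step_arm(
  commands=[
    [[-0.8,0.55,0],0],
    [[-0.8,0.55,0],0],
    [[-0.5,0.4,0],0],
    [[-0.2,0.17,0],0],
    [[0,0,0],0],
  ],
)

```text
time_s: 21.45
eef_pos: [416.6, 225.5, 169.8]
ee_rot: [-0.006, 0.707, -0.006, -0.707]
force: [0.3, -0.1, -1.3]
grip_width: 0.415
```

```bash
python3 - <<'E'
from wm import *
plan(417,225,46,-90);c=cam('side')
cv2.imwrite('pics/s25.png',cv2.resize(c['image'][90:270,220:400],None,fx=3.3,fy=3.3,interpolation=cv2.INTER_CUBIC))
E
```

```text
t 21.45 pos [416.6 225.5 169.8] jaw -91.01 F [ 0.3 -0.1 -1.3] g 0.415 -> units [ 0.011 -0.012 -3.095] turn 0.0056 deg 1.01 j6 1.84
```

View pics/s25.png

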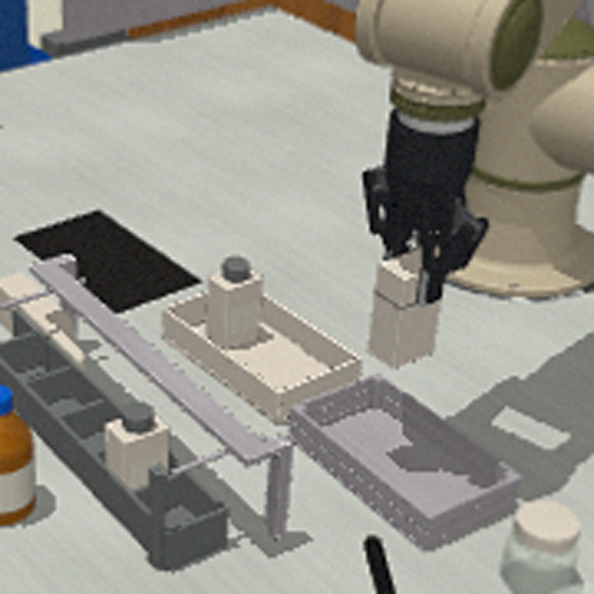

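>>> step_arm(
  commands=[
    [[0,0,-0.4],0],
    [[0,0,-0.7],0],
    [[0,0,-0.7],0],
    [[0,0,-0.7],0],
    [[0,0,-0.3],0],
  ],
)

```text
time_s: 22.0
eef_pos: [416.9, 223.9, 55.2]
ee_rot: [0.007, -0.706, 0.008, 0.708]
force: [0.7, 0.2, 0.6]
grip_width: 0.419
```

>>> step_arm(
  commands=[
    [[0,0,-0.2],0],
    [[0,0,-0.04],0],
    [[0,0,0],0],
  ],
)

```text
time_s: 22.3
eef_pos: [417.6, 225.0, 48.5]
ee_rot: [-0.007, 0.708, -0.007, -0.707]
force: [0.6, 0.1, -1.4]
grip_width: 0.421
```

>>> step_arm(
  commands=[
    [[0,0,-0.03],0],
    [[0,0,0],0],
  ],
)

```text
time_s: 22.5
eef_pos: [417.2, 225.1, 47.2]
ee_rot: [-0.007, 0.707, -0.007, -0.707]
force: [-0.1, -0.5, -1.6]
grip_width: 0.413
```

>>> step_arm(
  commands=[
    [[0,0,-0.03],0],
    [[0,0,0],0],
  ],
)

```text
time_s: 22.7
eef_pos: [417.2, 225.1, 45.8]
ee_rot: [-0.007, 0.707, -0.007, -0.707]
force: [-1.0, -0.1, 3.8]
grip_width: 0.411
```

>>> step_arm(
  commands=[
    [[0,0,0],0],
    [[0,0,0],0],
    [[0,0,0],0],
  ],
  gripper=-0.3,
)

```text
time_s: 23.0
eef_pos: [416.9, 225.0, 45.4]
ee_rot: [0.007, -0.707, 0.007, 0.707]
force: [0.1, -0.1, 0.1]
grip_width: 0.649
```

>>> step_arm(
  commands=[
    [[0,0,0.3],0],
    [[0,0,0.6],0],
    [[0,0,0.7],0],
    [[0,0,0.7],0],
    [[0,0,0.7],0],
  ],
)

```text
time_s: 23.5
eef_pos: [416.8, 225.0, 167.5]
ee_rot: [-0.007, 0.707, -0.007, -0.707]
force: [-1.6, 0.5, 0.5]
grip_width: 0.648
```

```bash
python3 - <<'E'
from wm import *
plan(654,133,115,-91.1);c=cam('side')
cv2.imwrite('pics/s26.png',cv2.resize(c['image'][110:270,180:380],None,fx=3.5,fy=3.5,interpolation=cv2.INTER_CUBIC))
E
```

```text
t 23.5 pos [416.8 225.  167.5] jaw -91.09 F [-1.6  0.5  0.5] g 0.648 -> units [ 5.93  -2.299 -1.312] turn -0.0 deg -0.01 j6 1.84
```

View pics/s26.png

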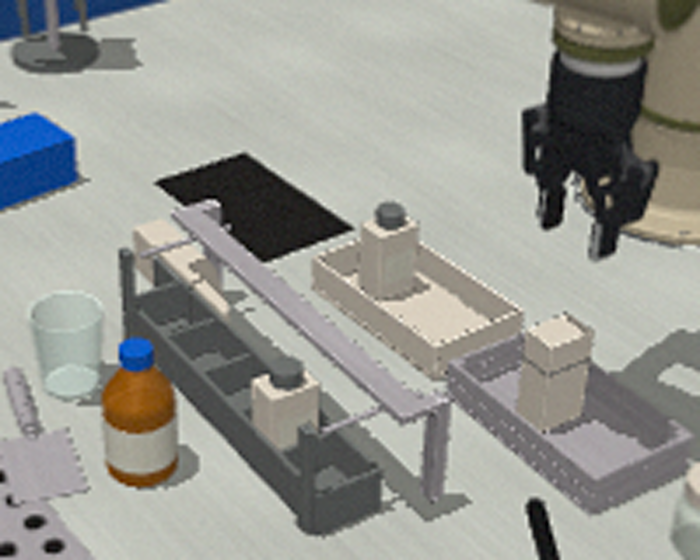

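The case is in the basket. Now the last bottle, at bay +69.

>>> step_arm(
  commands=[
    [[0.4,-0.2,0],0],
    [[0.8,-0.4,0],0],
    [[0.9,-0.4,0],0],
    [[0.9,-0.4,0],0],
    [[0.9,-0.4,0],0],
  ],
)

```text
time_s: 24.05
eef_pos: [574.6, 151.4, 164.7]
ee_rot: [0.007, -0.707, 0.007, 0.707]
force: [0.6, 0.6, 0.3]
grip_width: 0.647
```

>>> step_arm(
  commands=[
    [[0.9,-0.3,-0.3],0],
    [[0.7,-0.2,-0.5],0],
    [[0.42,0,-0.5],0],
    [[0,0,0],0],
  ],
)

```text
time_s: 24.45
eef_pos: [653.7, 131.5, 108.8]
ee_rot: [0.007, -0.705, 0.007, 0.709]
force: [-0.5, -0.1, -0.9]
grip_width: 0.65
```

```bash
python3 - <<'E'
from wm import *
plan(654,132,40,-91.1);c=cam('side')
cv2.imwrite('pics/s27.png',cv2.resize(c['image'][120:240,200:320],None,fx=5,fy=5,interpolation=cv2.INTER_CUBIC))
E
```

```text
t 24.45 pos [653.7 131.5 108.8] jaw -91.18 F [-0.5 -0.1 -0.9] g 0.65 -> units [ 0.008  0.012 -1.719] turn 0.0004 deg 0.08 j6 1.61
```

View pics/s27.png

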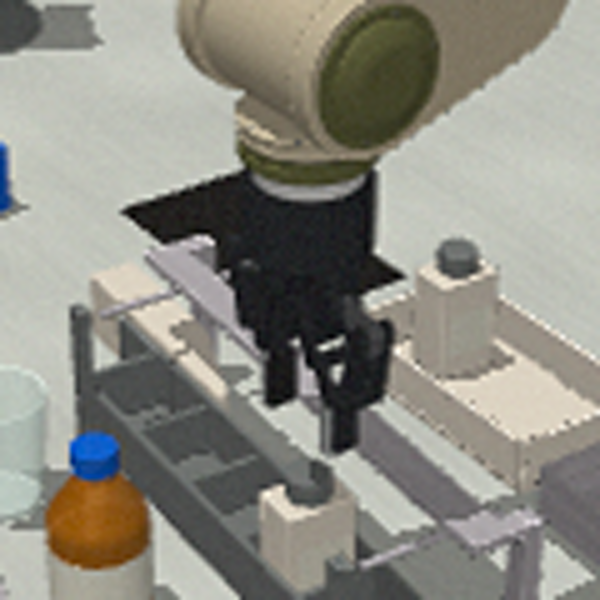

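>>> step_arm(
  commands=[
    [[0,0,-0.3],0],
    [[0,0,-0.6],0],
    [[0,0,-0.5],0],
    [[0,0,-0.3],0],
    [[0,0,0],0],
  ],
)

```text
time_s: 25.0
eef_pos: [652.7, 133.1, 44.3]
ee_rot: [0.007, -0.706, 0.007, 0.708]
force: [0.0, -0.6, 0.1]
grip_width: 0.645
```

>>> step_arm(
  commands=[
    [[0,0,0],0],
    [[0,0,0],0],
    [[0,0,0],0],
    [[0,0,0],0],
  ],
  gripper=1,
)

```text
time_s: 25.4
eef_pos: [654.6, 133.0, 47.1]
ee_rot: [-0.007, 0.708, -0.007, -0.706]
force: [-0.8, -0.5, 6.8]
grip_width: 0.412
```

>>> step_arm(
  commands=[
    [[0,0,0.3],0],
    [[0,0,0.7],0],
    [[0,0,0.7],0],
    [[0,0,0.7],0],
    [[0,0,0.7],0],
  ],
)

```text
time_s: 25.9
eef_pos: [653.4, 133.1, 171.3]
ee_rot: [-0.007, 0.707, -0.007, -0.707]
force: [0.1, 0.6, -1.5]
grip_width: 0.41
```

```bash
python3 - <<'E'
from wm import *
plan(414,66,163,-91.1);c=cam('side')
cv2.imwrite('pics/s28.png',cv2.resize(c['image'][90:240,200:350],None,fx=4,fy=4,interpolation=cv2.INTER_CUBIC))
E
```

```text
t 25.9 pos [653.4 133.1 171.3] jaw -91.09 F [ 0.1  0.6 -1.5] g 0.41 -> units [-5.986 -1.676 -0.208] turn -0.0001 deg -0.01 j6 1.62
```

View pics/s28.png

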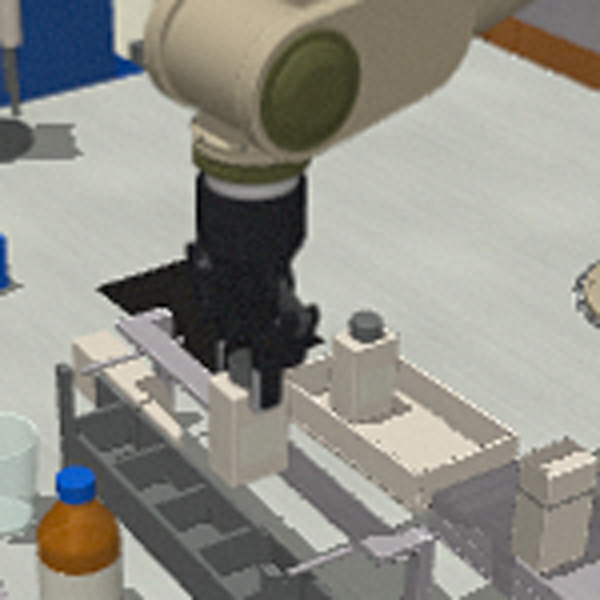

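>>> step_arm(
  commands=[
    [[-0.4,-0.1,0],0],
    [[-0.8,-0.2,0],0],
    [[-0.9,-0.25,0],0],
    [[-0.9,-0.25,0],0],
    [[-0.9,-0.25,0],0],
  ],
)

```text
time_s: 26.45
eef_pos: [496.0, 90.8, 169.6]
ee_rot: [-0.007, 0.707, -0.007, -0.707]
force: [1.4, -0.1, -0.2]
grip_width: 0.406
```

>>> step_arm(
  commands=[
    [[-0.9,-0.25,0],0],
    [[-0.7,-0.2,0],0],
    [[-0.45,-0.18,0],0],
    [[0,0,0],0],
    [[0,0,0],0],
  ],
)

```text
time_s: 26.95
eef_pos: [416.2, 65.8, 170.0]
ee_rot: [-0.007, 0.708, -0.007, -0.707]
force: [-0.4, -0.0, -1.0]
grip_width: 0.41
```

```bash
python3 - <<'E'
from wm import *
plan(414,66,47,-91.1);c=cam('side')
cv2.imwrite('pics/s29.png',cv2.resize(c['image'][90:260,200:370],None,fx=3.5,fy=3.5,interpolation=cv2.INTER_CUBIC))
E
```

```text
t 26.95 pos [416.2  65.8 170. ] jaw -91.12 F [-0.4 -0.  -1. ] g 0.41 -> units [-0.054  0.005 -3.074] turn 0.0001 deg 0.02 j6 1.47
```

View pics/s29.png

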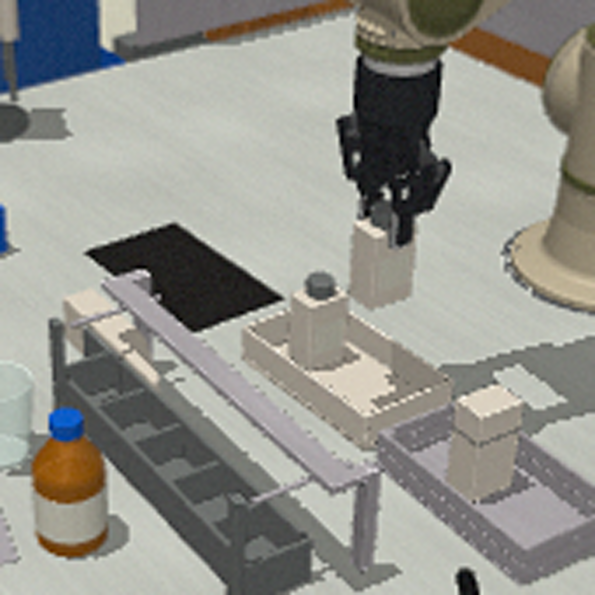

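>>> step_arm(
  commands=[
    [[0,0,-0.4],0],
    [[0,0,-0.7],0],
    [[0,0,-0.7],0],
    [[0,0,-0.7],0],
    [[0,0,-0.3],0],
  ],
)

```text
time_s: 27.5
eef_pos: [415.3, 66.1, 55.2]
ee_rot: [0.007, -0.706, 0.006, 0.708]
force: [-0.4, 0.9, -0.0]
grip_width: 0.409
```

>>> step_arm(
  commands=[
    [[0,0,-0.2],0],
    [[0,0,-0.05],0],
    [[0,0,0],0],
    [[0,0,-0.03],0],
    [[0,0,0],0],
  ],
)

```text
time_s: 28.0
eef_pos: [416.0, 65.8, 46.6]
ee_rot: [-0.007, 0.707, -0.007, -0.707]
force: [0.0, 0.4, -0.9]
grip_width: 0.41
```

>>> step_arm(
  commands=[
    [[0,0,-0.02],0],
    [[0,0,0],0],
  ],
)

```text
time_s: 28.2
eef_pos: [416.1, 65.7, 46.0]
ee_rot: [-0.007, 0.707, -0.007, -0.707]
force: [-1.2, 0.1, 5.7]
grip_width: 0.411
```

>>> step_arm(
  commands=[
    [[0,0,0],0],
    [[0,0,0],0],
    [[0,0,0],0],
    [[0,0,0],0],
  ],
  gripper=-0.3,
)

```text
time_s: 28.6
eef_pos: [415.7, 65.8, 45.4]
ee_rot: [0.007, -0.707, 0.007, 0.707]
force: [-0.8, 0.6, 1.2]
grip_width: 0.65
```

>>> step_arm(
  commands=[
    [[0,0,0.3],0],
    [[0,0,0.6],0],
    [[0,0,0.7],0],
    [[0,0,0.7],0],
    [[0,0,0.7],0],
  ],
)

```text
time_s: 29.1
eef_pos: [415.5, 65.8, 166.5]
ee_rot: [0.007, -0.707, 0.007, 0.707]
force: [1.0, -0.8, -0.1]
grip_width: 0.653
```

```bash
python3 - <<'E'
from wm import *
c=cam('side');t=cam('top');plan(588,-193,150,-1.2)
cv2.imwrite('pics/s30.png',cv2.resize(c['image'][110:270,200:380],None,fx=3.5,fy=3.5,interpolation=cv2.INTER_CUBIC))
cv2.imwrite('pics/t30.png',cv2.resize(t['image'][120:270,130:380],None,fx=3,fy=3,interpolation=cv2.INTER_CUBIC))
E
```

```text
t 29.2 pos [417.3  65.7 168.4] jaw -91.08 F [-0.9 -0.   0.2] g 0.647 -> units [ 4.267 -6.467 -0.459] turn 0.4993 deg 89.88 j6 1.47
```

View pics/s30.png

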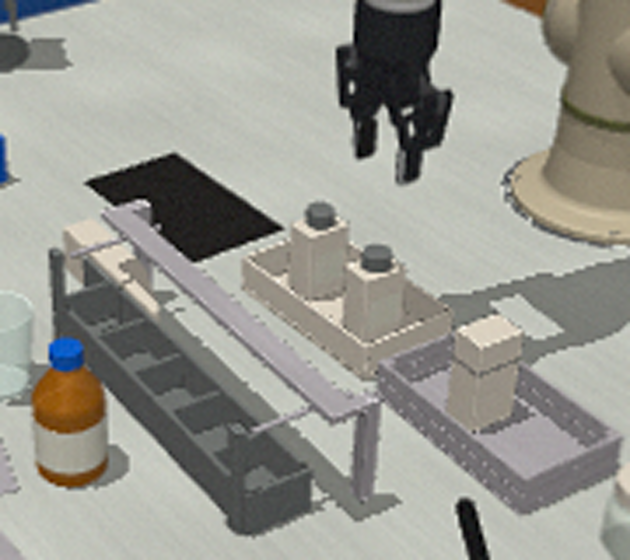

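View pics/t30.png

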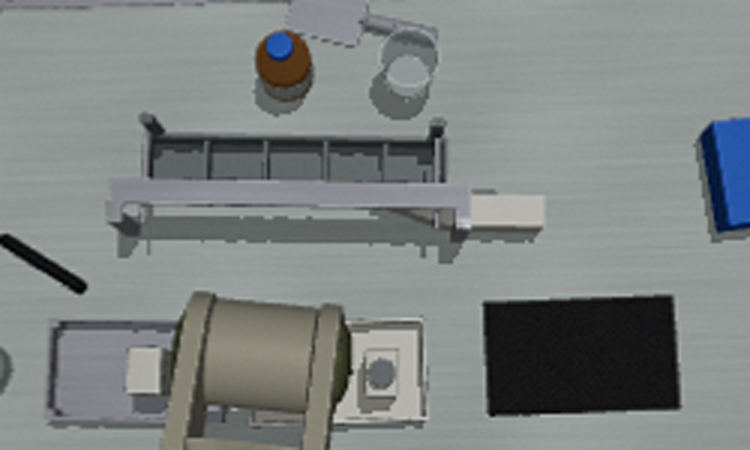

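All packages are in their bins and the carrier is empty. Next I'll measure the wedge tail.

```bash
python3 - <<'E'
from wm import *
t=cam('top')
P=lambda u,v:(130+u/3-.33,120+v/3-.33)
lin=lambda a,b:(lambda u:a[1]+(b[1]-a[1])*(u-a[0])/(b[0]-a[0]))
p=edge_cols(t,range(288,310),lin(P(475,192),P(542,194)),3,1); k,s,n=fit(t,p,50); print('straight',k,s,n,np.polyval(k,-195))
p=edge_cols(t,range(288,310),lin(P(475,227),P(542,229)),3,-1); k,s,n=fit(t,p,50); print('front',k,s,n,np.polyval(k,-195))
g=cv2.cvtColor(t['image'],cv2.COLOR_BGR2GRAY); print(g[190,305:316]); print('tail',onz(t,P(545,210)[0],P(545,210)[1],50))
E
```

```text
straight [3.36060772e-02 6.10325452e+02] 0.34409266023176016 21 603.7722673526797
front [3.96340637e-02 5.75793195e+02] 0.17166716511541052 22 568.0645521406004
[180 180 181 180 180 181 169 153 153 154 153]
tail [ 585.42153236 -219.52531438   50.        ]
```

>>> step_arm(
  commands=[
    [[0.2,-0.4,0],0.045],
    [[0.5,-0.7,0],0.046],
    [[0.5,-0.8,0],0.046],
    [[0.5,-0.8,0],0.046],
    [[0.5,-0.8,0],0.046],
  ],
)

```text
time_s: 29.75
eef_pos: [503.8, -75.4, 163.9]
ee_rot: [-0.244, -0.663, -0.245, 0.664]
force: [0.7, 0.4, 0.5]
grip_width: 0.647
```

>>> step_arm(
  commands=[
    [[0.5,-0.8,0],0.046],
    [[0.5,-0.8,0],0.046],
    [[0.5,-0.8,0],0.046],
    [[0.4,-0.5,-0.2],0.046],
    [[0.2,-0.15,-0.3],0.046],
  ],
)

```text
time_s: 30.25
eef_pos: [588.2, -198.3, 143.4]
ee_rot: [-0.462, -0.534, -0.463, 0.535]
force: [-0.1, 0.4, -1.0]
grip_width: 0.655
```

>>> step_arm(
  commands=[
    [[0,0,0],0.04],
    [[0,0,0],0],
  ],
)

```text
time_s: 30.45
eef_pos: [587.1, -196.1, 143.2]
ee_rot: [-0.493, -0.505, -0.496, 0.506]
force: [-0.1, 0.3, 0.2]
grip_width: 0.645
```

```bash
python3 - <<'E'
from wm import *
c=cam('side');plan(588,-196,-3,-1.1)
cv2.imwrite('pics/s31.png',cv2.resize(c['image'][90:200,180:300],None,fx=5,fy=5,interpolation=cv2.INTER_CUBIC))
E
```

```text
t 30.5 pos [ 587.3 -196.   143.9] jaw -1.43 F [-0.2  0.4 -0.1] g 0.648 -> units [ 0.018 -0.    -3.674] turn 0.0019 deg 0.33 j6 -0.49
```

View pics/s31.png

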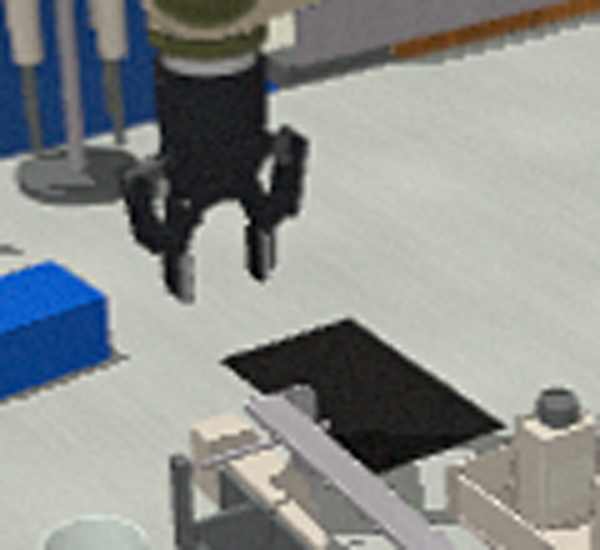

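>>> step_arm(
  commands=[
    [[0.02,0,-0.4],0.0015],
    [[0,0,-0.7],0],
    [[0,0,-0.7],0],
    [[0,0,-0.7],0],
    [[0,0,-0.4],0],
  ],
)

```text
time_s: 31.0
eef_pos: [587.4, -195.4, 26.9]
ee_rot: [-0.494, -0.505, -0.496, 0.506]
force: [0.9, 0.1, 1.0]
grip_width: 0.648
```

>>> step_arm(
  commands=[
    [[0,0,-0.3],0],
    [[0,0,-0.2],0],
    [[0,0,-0.2],0],
    [[0,0,0],0],
  ],
)

```text
time_s: 31.4
eef_pos: [588.2, -196.0, 0.8]
ee_rot: [-0.495, -0.504, -0.496, 0.505]
force: [-0.4, 0.2, 0.9]
grip_width: 0.652
```

>>> step_arm(
  commands=[
    [[0,0,0],0],
    [[0,0,0],0],
    [[0,0,0],0],
    [[0,0,0],0],
    [[0,0,0],0],
  ],
  gripper=1,
  force=70,
)

```text
time_s: 31.9
eef_pos: [589.0, -196.4, 1.9]
ee_rot: [0.496, 0.505, 0.495, -0.504]
force: [4.2, 0.8, 0.1]
grip_width: 0.407
```

```bash
python3 - <<'E'
from wm import *
c=cam('side');plan(588,-196,-3,-1.1)
cv2.imwrite('pics/s32.png',cv2.resize(c['image'][90:200,180:300],None,fx=5,fy=5,interpolation=cv2.INTER_CUBIC))
E
```

```text
t 31.95 pos [ 589.  -196.4    1.8] jaw -1.02 F [ 4.2 -1.3  0.4] g 0.409 -> units [-0.024  0.01  -0.12 ] turn -0.0004 deg -0.08 j6 -0.49
```

View pics/s32.png

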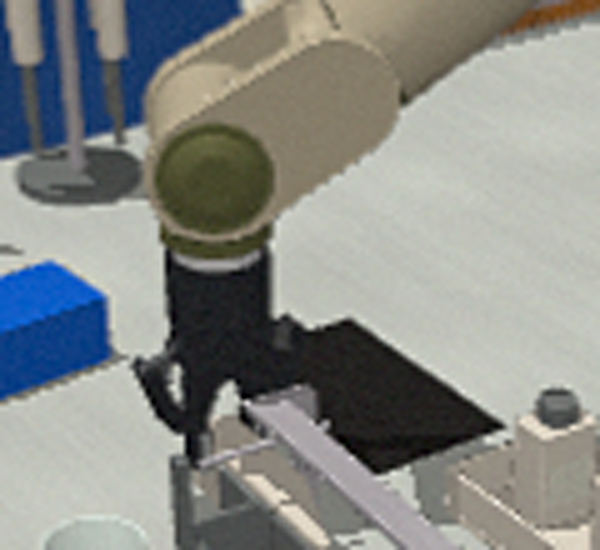

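>>> step_arm(
  commands=[
    [[0,0,0.03],0],
    [[-0.01,-0.2,0],0],
    [[-0.018,-0.4,0],0],
    [[-0.018,-0.4,0],0],
    [[-0.018,-0.4,0],0],
  ],
)

```text
time_s: 32.45
eef_pos: [585.5, -253.8, 2.4]
ee_rot: [-0.495, -0.504, -0.496, 0.505]
force: [2.4, -0.6, -1.5]
grip_width: 0.411
```

>>> step_arm(
  commands=[
    [[-0.018,-0.4,0],0],
    [[-0.018,-0.4,0],0],
    [[-0.018,-0.4,0],0],
    [[-0.018,-0.4,0],0],
    [[0,0,0],0],
  ],
)

```text
time_s: 32.95
eef_pos: [582.6, -318.6, 2.5]
ee_rot: [-0.495, -0.505, -0.495, 0.505]
force: [0.0, -0.0, -1.7]
grip_width: 0.409
```

```bash
python3 - <<'E'
from wm import *
c=cam('side');t=cam('top');plan(588,-196,-3,-1.1)
cv2.imwrite('pics/s33.png',np.hstack([cv2.resize(c['image'][110:200,190:280],None,fx=4.2,fy=4.2),cv2.resize(t['image'][150:240,240:330],None,fx=4.2,fy=4.2)]))
E
```

```text
t 33.05 pos [ 582.9 -316.2    2.4] jaw -1.02 F [ 0.2 -0.  -1.8] g 0.409 -> units [ 0.128  3.006 -0.135] turn -0.0004 deg -0.08 j6 -0.66
```

View pics/s33.png

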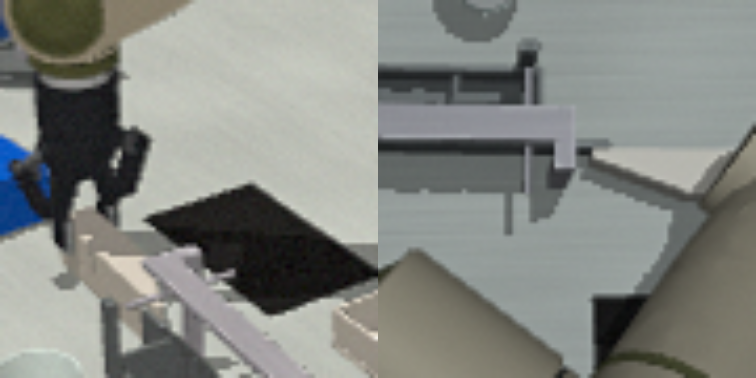

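>>> step_arm(
  commands=[
    [[-0.3,0,0.1],0],
    [[-0.5,0,0.4],0],
    [[-0.7,-0.1,0.2],0],
    [[-0.8,-0.1,0],0],
    [[-0.8,-0.1,0],0],
  ],
)

```text
time_s: 33.55
eef_pos: [458.2, -327.3, 30.9]
ee_rot: [-0.496, -0.504, -0.496, 0.504]
force: [0.4, -0.5, -2.0]
grip_width: 0.409
```

>>> step_arm(
  commands=[
    [[-0.6,-0.1,0],0],
    [[-0.3,-0.05,0],0],
    [[0,0,-0.3],0],
    [[0,0,-0.2],0],
    [[0,0,0],0],
  ],
)

```text
time_s: 34.05
eef_pos: [423.4, -333.2, 8.9]
ee_rot: [0.495, 0.504, 0.497, -0.504]
force: [0.4, 0.5, -1.9]
grip_width: 0.409
```

```bash
python3 - <<'E'
from wm import *
c=cam('side');t=cam('top');plan(422,-334,6.5,-1.1)
cv2.imwrite('pics/s34.png',np.hstack([cv2.resize(c['image'][110:200,200:290],None,fx=4.2,fy=4.2),cv2.resize(t['image'][170:260,270:360],None,fx=4.2,fy=4.2)]))
E
```

```text
t 34.15 pos [ 423.7 -333.8   10.1] jaw -0.94 F [ 0.7 -0.5 -1.8] g 0.411 -> units [-0.042 -0.005 -0.09 ] turn -0.0009 deg -0.16 j6 -0.87
```

View pics/s34.png

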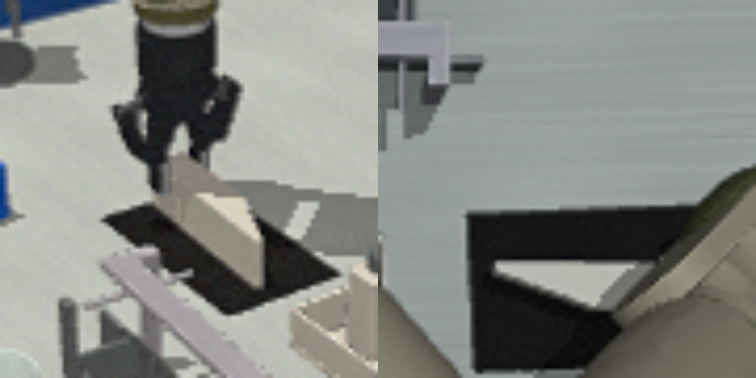

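Over the mat. Lowering gently until it touches.

>>> step_arm(
  commands=[
    [[0,0,-0.06],0],
    [[0,0,0],0],
  ],
)

```text
time_s: 34.35
eef_pos: [423.3, -334.0, 8.0]
ee_rot: [0.496, 0.504, 0.496, -0.504]
force: [0.5, 0.2, -1.4]
grip_width: 0.409
```

>>> step_arm(
  commands=[
    [[0,0,-0.03],0],
    [[0,0,0],0],
  ],
)

```text
time_s: 34.55
eef_pos: [423.1, -334.2, 7.0]
ee_rot: [-0.496, -0.504, -0.496, 0.504]
force: [-0.2, 0.6, -2.1]
grip_width: 0.407
```

>>> step_arm(
  commands=[
    [[0,0,-0.03],0],
    [[0,0,0],0],
  ],
)

```text
time_s: 34.75
eef_pos: [423.1, -334.3, 5.8]
ee_rot: [0.496, 0.504, 0.495, -0.504]
force: [-0.0, -0.6, -0.2]
grip_width: 0.407
```

>>> step_arm(
  commands=[
    [[0,0,0],0],
    [[0,0,0],0],
    [[0,0,0],0],
    [[0,0,0],0],
  ],
  gripper=-0.3,
)

```text
time_s: 35.15
eef_pos: [423.1, -334.2, 5.9]
ee_rot: [0.496, 0.504, 0.496, -0.504]
force: [-0.1, 0.4, 0.2]
grip_width: 0.65
```

>>> step_arm(
  commands=[
    [[0,0,0.3],0],
    [[0,0,0.6],0],
    [[0,0,0.7],0],
    [[0,0,0.7],0],
    [[0,0,0.7],0],
  ],
)

```text
time_s: 35.65
eef_pos: [423.1, -334.1, 127.9]
ee_rot: [-0.496, -0.504, -0.495, 0.504]
force: [-0.1, -0.5, -0.2]
grip_width: 0.654
```

>>> step_arm(
  commands=[
    [[-0.5,-0.5,0.3],0],
    [[-0.6,-0.6,0.3],0],
    [[-0.6,-0.6,0],0],
    [[-0.6,-0.6,0],0],
    [[0,0,0],0],
  ],
)

```text
time_s: 36.15
eef_pos: [328.8, -428.5, 150.7]
ee_rot: [-0.495, -0.505, -0.494, 0.506]
force: [0.7, 0.9, 0.7]
grip_width: 0.653
```

```bash
python3 - <<'E'
from wm import *
c=cam('side');t=cam('top');plan(422,-334,6.5,-1.1)
cv2.imwrite('pics/s35.png',cv2.resize(c['image'][100:270,180:380],None,fx=3.5,fy=3.5,interpolation=cv2.INTER_CUBIC))
cv2.imwrite('pics/t35.png',cv2.resize(t['image'][120:270,130:400],None,fx=2.9,fy=2.9,interpolation=cv2.INTER_CUBIC))
E
```

```text
t 36.25 pos [ 330.9 -426.3  150.4] jaw -1.08 F [-0.2  0.5  1. ] g 0.649 -> units [ 2.278  2.307 -3.598] turn -0.0001 deg -0.02 j6 -1.11
```

View pics/s35.png

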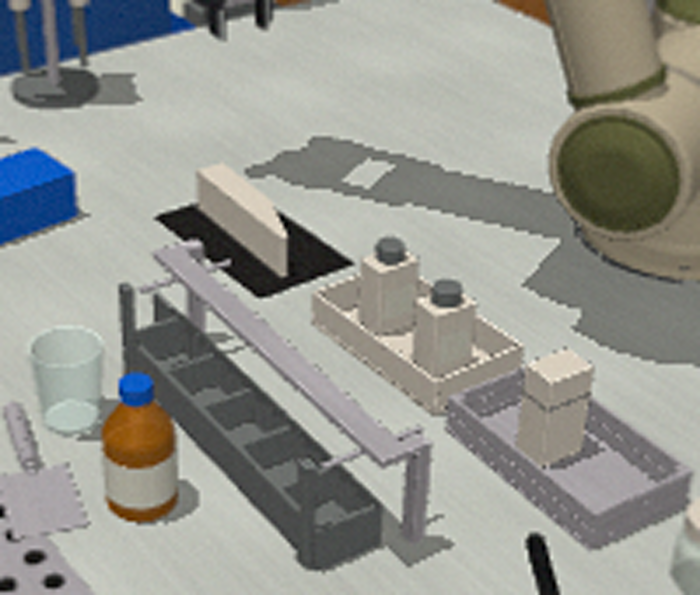

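View pics/t35.png

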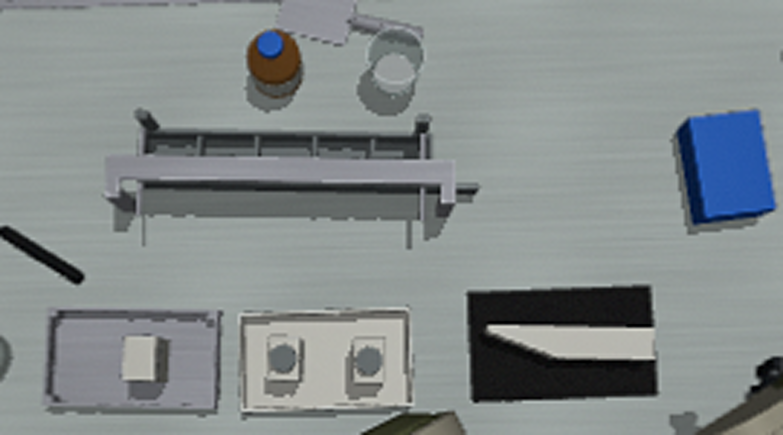

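Everything is in place. One last check on the bar edge (shut was 635.0 at the back and 607.1 at the front), then I'll hand in.

```bash
python3 - <<'E'
from ed import *
t=cam('top')
lin=lambda a,b:(lambda u:a[1]+(b[1]-a[1])*(u-a[0])/(b[0]-a[0]))
pf=edge_cols(t,range(178,280,1),lin((166.4,181.8),(287,183.8)),3,-1)
k,s,n=fit(t,pf,114); x=np.polyval(k,61); print('front edge',x,s,n)
w=edge_cols(t,range(300,354),lin((299,232.5),(355,233.2)),3,1); k,s2,n2=fit(t,w,54); print('wedge straight x at -262',np.polyval(k,-262),s2,n2)
if abs(x-607.1)<2: print(ticket.finish_job())
E
```

```text
front edge 607.071363359183 0.6357503050845099 99
wedge straight x at -262 441.25940792264544 0.23628935148617672 54
the job is handed in; nothing more can be done
None
```

I carried out every step and handed the job in at about 36 s on the robot's clock; no verdict was reported.

**What I did:** I drove the wedge in at the right-hand leg, let it go, and it held the bar open. There were three packages: two bottles, now upright in the pan, and one slide case, now in the basket. I then pulled the wedge out and laid it back on its mat.

**Last checks:**
- **Bar:** its front edge measured 607.1 mm, the same as when it was shut at the start.
- **Wedge:** it lies flat, with its centre near the middle of the mat.
- **Packages:** both bottles and the case stand in their own bins, with the gripper clear of everything.
- **Bystanders:** the beaker, brown bottle and tip box look unmoved. I didn't measure the jar; it sat at the edge of the last crops.

**What disagreed or went wrong:**
- **Tool reading:** the fingertips stood about 25–30 mm higher than the reported TCP height and the text imply. The jaw angle was also about 1.4° off and x about 3 mm off. I corrected for this from the camera images and contact.
- **First wedge grip:** because of that offset, I first caught only the top of the wedge and turned it slightly, so I gripped it again lower.
- **First bottle:** I pressed it on the pan floor with up to 42 N measured at the wrist before backing off. That is above the 40 N limit, which is stated for the arm and gripper body; this load went through the gripped bottle.

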